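# Hold a coating-thickness probe on the red-ringed spot of a lacquer panel

### The arm

A 6-joint arm with a two-finger parallel gripper is mounted at the origin on the work surface. World frame = base frame: x ahead of the robot, y to its left, z up, the work surface at z = 0. Lengths are in mm, angles in rad, forces in N, time in s.
With the tool pointing down it reaches from about 350 to 775 mm from the base axis. Payload 7.3 kg.
Tool frame: the origin (TCP) lies midway between the tips of the shut fingers; the grasp point (between the pads) lies 19 mm behind it; x points along the fingers, y is the direction in which the jaws open and shut, and the axes are right-handed (so a half turn about x gives the same grasp; the last joint's range is limited). The gripper opens to 92 mm and grips with 3 to 60 N. Pads are 19 mm wide; open, the fingers measure 130 mm over their backs; the gripper's body (75 mm by 190 mm) begins 47 mm behind the grasp point.
Start: joints at [1.097, 0.342, 1.524, -0, 1.275, -0.146], TCP at [169.015, 497.07, 226.741] pointing down, gripper open.
Joint ranges: [-2.53, 2.53], [-0.77, 2.02], [0.04, 2.7], [-1, 4.14], [0.28, 2.66], [-3.11, 3.11]. Speed limits (rad/s): [2.57, 2.57, 3.14, 3.14, 3.14, 3.14].

### API

Orientations are given as [roll, pitch, yaw] about the fixed x, y, z axes, in that order (R = Rz(yaw) Ry(pitch) Rx(roll)).
In Python, from plant import bot gives the robot as it stands. The module is installed in compiled form; this text tells all that it offers.
- The arm moves only by the shell command python3 -m handwheel 'ROWS' [OPENING]. ROWS is JSON, a list that holds one entry, the list of rows, each a list of 4 numbers: the shift along the tool's x, y, z in cm, then the turn about the tool's x in rad. A call has 1 to 8 rows; each row shifts and turns the commanded pose from where the row before left it, along the tool's axes as they then stand; what a row does not reach is not made up. A row lasts 1/12 s, in which the tool goes at most 41.7 mm and 7.16 degrees, less where a joint would pass 70% of its speed; a pose out of reach is approached as far as the arm can. A call is refused whole if a number of a shift passes 4.17 or a number of a turn 0.125, either way. A call with a gripper value outside its range is refused whole. OPENING is the opening, from 0 (shut) to 1 (fully open), set as the call begins (- or left out, the last holds). The fingers move at their own pace and stop on an object; the grip force is fixed at half the most. Time passes only in rows, so rows that do not move let the fingers close. It gives the time, the measured TCP pose, the force and the opening at its end, in the units of the state.
- bot.get_obs(): the state, without advancing time (a new reading comes with each control period).
- bot.capture(name): name is "scene" or "top"; returns (picture, depth): 420x560x3 uint8, red, green, blue; 420x560 float32, mm along the optical axis (not along the pixel's ray), 0 where there is no reading.
- bot.camera_model(name): a dict with "fx", "fy", "cx", "cy" (pixels), "dist_coeffs" ([k1, k2, p1, p2, k3] as OpenCV has them; the pictures are not rectified), "position" and "rotation" of the camera in the world. Camera axes: x right, y down, z forward; pixel columns grow to the right and rows downward; lengths in mm; the calibration is good to about 2 mm. A picture is of the moment at which its call begins. camera_model takes no time and is no camera call.
- bot.close_job(): hands the job in, once; it reports no verdict.
Trained networks look in the newest picture that a camera, given by its name, has taken for a name from the list of things; names that differ only in an ending like _2 or _b are one class to them, and where a whole thing is asked for, a point or a joint stands for the part that bears it (a point fixed in the world has none). Each returns a list of dicts, best first, with "conf" (0 to 1); they miss things now and then, are a little off and sometimes report something else, mostly with a low value. They report only what shows in the picture. A call takes as long as a camera call. They do not tell look-alikes from the thing itself.
- bot.find_in(camera, label): "bbox" ([left, top, width, height] in pixels, round what is visible of it).
- bot.spot_point(camera, label): "point" ([column, row] in pixels: a listed point, or the origin of a listed thing).
The state is a dict: "time": time; "joint_positions": joint angles; "dq": joint speeds; "tau": joint torques, N m; "tool_pos": TCP position; "tcp_rot": TCP orientation; "contact_force": force on the tool from outside, world axes, zero at the start; "moment": the same for the moment, N m; "grip_width": finger opening in mm.
Only numpy, scipy, OpenCV 4.12 (cv2) and the standard library are available. Lean on these libraries where they do the work, as an engineer would, in place of code of your own. Each camera call takes 0.05 s, during which the arm holds its last target.

### The job

Take the yellow coating-thickness probe out of the wooden tool block and hold the tip of its sprung nose inside the red ring on the sloping black lacquer panel, with the probe square to the panel's surface and pressed lightly, so that the nose is pushed part of the way in but not to its stop. The lacquer is delicate: touch it nowhere else, with the probe or the fingers, never press hard, and leave all the other things where they are. Finish while still holding the probe there in the gripper; do not put it down or let it go.

Things in the scene. Friction and masses are not known exactly. Their poses are not given: they have to be found in the camera images.
- probe: Loose hand probe, 120 g, 112 mm long, upright in the tool block. Origin at the tip of its fully-out nose, z up its axis. From the tip: brass nose 8 mm thick, round end (0-18 mm), steel barrel 24 mm thick (to 45), black flange 38 mm across resting on the block (to 50), yellow square grip 26 x 26 mm, faces across x and y (to 105), black cap (to 112).
- probe_grip (a point): Middle of the probe's yellow grip, on its axis, 78 mm above the nose tip. Grip across the two faces that look along the block's x: the other two look at the neighbours. The faces stand within about 9 degrees of the block's sides at the start.
- probe_tip (a point): Tip of the nose: moves into the probe with the nose (equals the probe's origin when the nose is fully out).
- nose (a joint): How far the nose is pushed into the probe: 0 = fully out, 0.010 m = at its stop. Spring: about 1 N to start moving, rising evenly to about 4.5 N just before the stop; beyond that the probe is rigid.
- block: Fixed wooden tool block 75 (x) by 190 (y) by 60 mm high, origin at the centre of its underside. Three square compartments, 29 mm wide, 52 mm deep, in a row at y = -62, 0 and +62 mm, hold the probe, the vial and the dauber in any order. The probe comes straight up out of it.
- panel: Fixed black lacquer panel with gold edging, 200 mm (x) by 260 mm (y) by 12 mm, on a wooden rest, sloping 20 degrees: its edge nearer the robot is the lower. Origin at the centre of its upper surface (70 mm above the table); z is the surface's outward normal, x runs up the slope.
- mark_red: Flat red ring stuck on the panel, 24 mm outside and 13 mm inside diameter; origin at its centre on the panel's surface. Its own z is vertical (use the panel's z for the normal). It lies in a row across the panel, 20 mm up the slope from the middle, with a blue and a white ring of the same size; which is where varies.
- vial: Small vial with a green cap, 25 mm thick, 88 mm tall, standing in a compartment (36 mm stands out). Leave alone. Origin at the centre of its underside.
- dauber: Turned wooden dauber, 24 mm thick, 92 mm tall, standing in a compartment (40 mm stands out). Leave alone. Origin at the centre of its underside.
- bottle: White bottle with green cap, 40 mm thick, 85 mm tall, on the table. Leave alone. Origin at the centre of its underside.
- glass: Glass cup, 66 mm across, 80 mm tall, on the table. Leave alone. Origin at the centre of its underside.
- weight: Brass weight, 44 mm across, 60 mm tall, on the table. Leave alone. Origin at the centre of its underside.
Mind the look-alikes: they are no part of the job. Leave any blue look-alike of the probe alone.

How it is judged:
By the outcome, as a careful person would: the job done as asked, in the order asked, and still so for the second after the job is handed in, while the arm keeps its last pose, push and grip.
It also fails if it takes over 35 s, if anything falls off the work surface, if the arm or the gripper's body presses on something with over 40 N, if the wrist force passes 120 N, or if a joint passes its speed limit or range.

## Working session

There is one attempt and no reset: what is moved stays moved. The work goes in short steps, Python scripts to look and compute and a shell command to move; the robot and the scene stay as the last step left them, time stands still between calls to the robot, and variables do not carry over. Pictures are saved under pics/ and viewed, and the job is handed in when it is done.

```bash
mkdir -p pics; cat > h.py <<'E'
import numpy as np, cv2
from plant import bot
from scipy.spatial.transform import Rotation as R
def ray(cam,uv):
    m=bot.camera_model(cam);K=np.array([[m['fx'],0,m['cx']],[0,m['fy'],m['cy']],[0,0,1.]])
    p=cv2.undistortPoints(np.array([[uv]],float),K,np.array(m['dist_coeffs'],float))[0,0]
    d=np.array(m['rotation']).reshape(3,3)@np.array([p[0],p[1],1.]);return np.array(m['position'],float),d
def atz(cam,uv,z):
    o,d=ray(cam,uv);return o+d*(z-o[2])/d[2]
def atd(cam,uv,dep):
    o,d=ray(cam,uv);return o+d*dep
def proj(cam,P):
    m=bot.camera_model(cam);K=np.array([[m['fx'],0,m['cx']],[0,m['fy'],m['cy']],[0,0,1.]])
    Rw=np.array(m['rotation']).reshape(3,3).T
    q=(np.array(P,float)-m['position'])@Rw.T
    return cv2.projectPoints(q.reshape(-1,1,3),np.zeros(3),np.zeros(3),K,np.array(m['dist_coeffs'],float))[0][:,0]
def save(img,n): cv2.imwrite('pics/'+n,img[:,:,::-1])
E
python3 - <<'E'
from h import *
np.set_printoptions(precision=1,suppress=True)
print(bot.get_obs())
for c in ['top','scene']:
    im,d=bot.capture(c);save(im,c+'0.png');np.savez(c+'0.npz',im=im,d=d)
    m=bot.camera_model(c);print(c,m['position'],np.array(m['rotation']).reshape(3,3),m['fx'])
    for l in ['probe','panel','mark_red','block','vial','dauber']:
        print(l,[(r['conf'],r['bbox']) for r in bot.find_in(c,l)][:3])
    for l in ['probe_grip','probe_tip','mark_red','panel']:
        print(l,[(r['conf'],r['point']) for r in bot.spot_point(c,l)][:3])
print(bot.get_obs()['time'])
E
```

```text
{'time': 0.0, 'joint_positions': array([ 1.1,  0.3,  1.5,  0. ,  1.3, -0.1]), 'dq': array([0., 0., 0., 0., 0., 0.]), 'tau': array([  0. , -43.1, -24.4,   0.1,   0.1,  -0. ]), 'tool_pos': array([168.8, 496.7, 226. ]), 'tcp_rot': array([-1.7,  1.6, -2.1]), 'contact_force': array([-0.5,  1. , -0.2]), 'moment': array([ 0.1, -0. , -0.1]), 'grip_width': 91.79096715942369}Traceback (most recent call last):
  File "<stdin>", line 6, in <module>
ValueError: cannot reshape array of size 3 into shape (3,3)
```

```bash
sed -i "s/np.array(m\['rotation'\]).reshape(3,3)/R.from_euler('xyz',m['rotation']).as_matrix()/" h.py
python3 - <<'E'
from h import *
np.set_printoptions(precision=2,suppress=True)
for c in ['top','scene']:
    im,d=bot.capture(c);save(im,c+'0.png');np.savez(c+'0.npz',im=im,d=d)
    m=bot.camera_model(c);print(c,m['position'],m['rotation'],R.from_euler('xyz',m['rotation']).as_matrix(),m['fx'])
    for l in ['probe','panel','mark_red','block','vial','dauber']:
        print(l,[(round(r['conf'],2),np.array(r['bbox'])) for r in bot.find_in(c,l)][:3])
    for l in ['probe_grip','probe_tip','mark_red','panel']:
        print(l,[(round(r['conf'],2),np.array(r['point'])) for r in bot.spot_point(c,l)][:3])
print(bot.get_obs()['time'])
E
```

```text
top [ 518.2   -16.92 1255.97] [-3.07  0.01 -1.58] [[-0.01 -1.    0.07]
 [-1.    0.01  0.01]
 [-0.01 -0.07 -1.  ]] 438.88945622666847
probe [(0.76, array([143.4, 219.8,  19.6,   9.7])), (0.47, array([111.9, 193.5,  17.9,  14.7])), (0.47, array([427.1, 219.7,  22.9,  15.9]))]
panel [(0.89, array([311.3, 179.9, 108.3,  78.7]))]
mark_red []
block [(0.79, array([140.7, 193.5,  77.4,  45.9]))]
vial [(0.45, array([169.9, 215.7,  12.6,   7. ]))]
dauber [(0.41, array([190.3, 205.5,  11.1,  10.4]))]
probe_grip [(0.71, array([161.3, 258.6])), (0.6, array([147.4, 227.2])), (0.57, array([117.6, 199.7]))]
probe_tip []
mark_red [(0.49, array([365. , 212.2]))]
panel [(0.74, array([360.5, 221.2])), (0.39, array([159.1, 227.2]))]
scene [1329.58  163.54  885.38] [-2.38  0.02  1.81] [[-0.24  0.71 -0.67]
 [ 0.97  0.16 -0.18]
 [-0.02 -0.69 -0.72]] 454.06127556197293
probe [(0.7, array([420.1, 201.4,  22.1,  32. ])), (0.69, array([460. , 240.9,  28. ,  29.8])), (0.66, array([413.6, 179.6,  18. ,  33.1]))]
panel [(0.61, array([134.6, 165.5, 129.1,  54.8]))]
mark_red []
block [(0.58, array([357.1, 213.3,  92.1,  44.4]))]
vial []
dauber [(0.75, array([309. , 237.4,  18.8,  30.3])), (0.71, array([422.1, 201.5,  23.2,  28.9])), (0.61, array([369.9, 219.2,  14.2,  17.6]))]
probe_grip [(0.91, array([421.9, 186.6])), (0.67, array([434.2, 211.3])), (0.57, array([476.6, 247.3]))]
probe_tip []
mark_red [(0.61, array([430.6, 213. ])), (0.55, array([198. , 189.8]))]
panel [(0.78, array([201.2, 188.4])), (0.68, array([316. , 264.7]))]
1.15
```

View pics/top0.png

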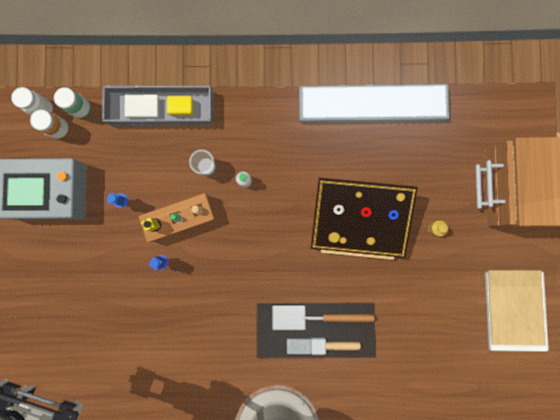

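View pics/scene0.png

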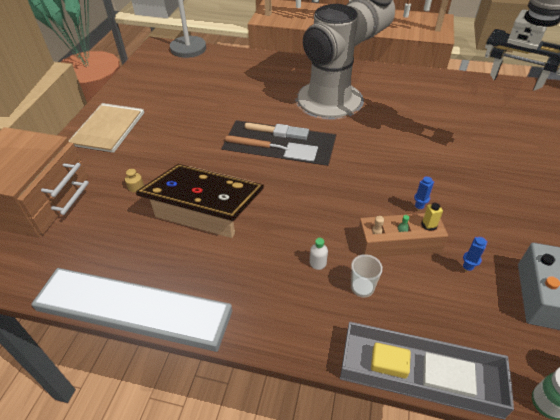

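```bash
python3 - <<'E'
from h import *
t=np.load('top0.npz')['im'];s=np.load('scene0.npz')['im']
a=cv2.resize(t[170:290,90:240],None,fx=5,fy=5,interpolation=cv2.INTER_CUBIC)
save(a,'ct.png')
b=cv2.resize(s[160:280,340:500],None,fx=5,fy=5,interpolation=cv2.INTER_CUBIC)
save(b,'cs.png')
c=cv2.resize(t[165:275,300:430],None,fx=5,fy=5,interpolation=cv2.INTER_CUBIC)
save(c,'cp.png')
E
```

```text
(no output)
```

View pics/ct.png

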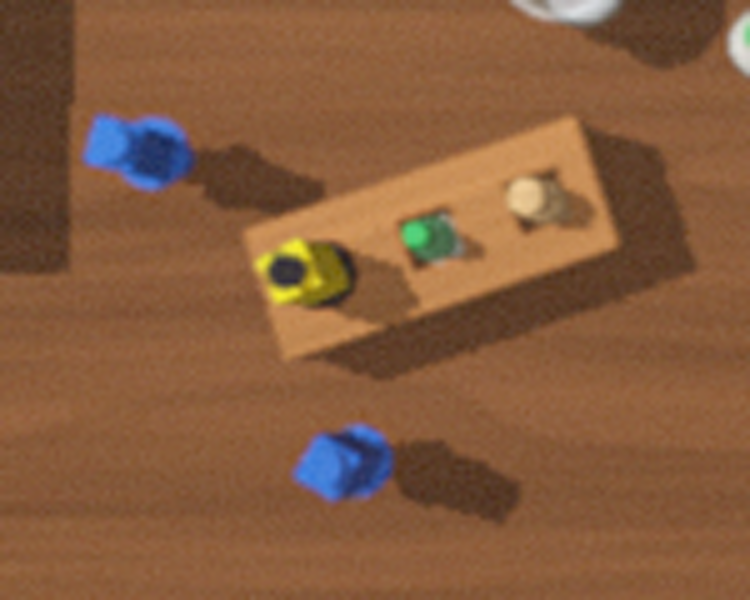

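View pics/cs.png

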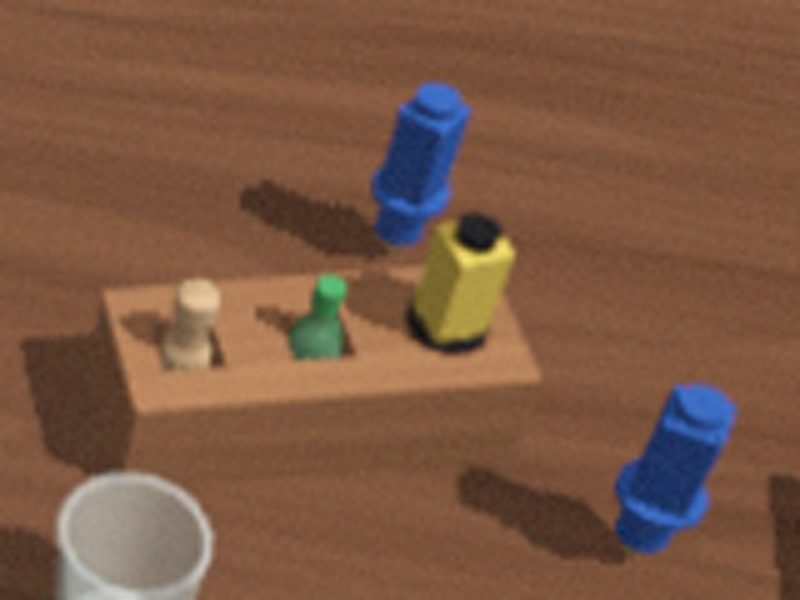

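View pics/cp.png

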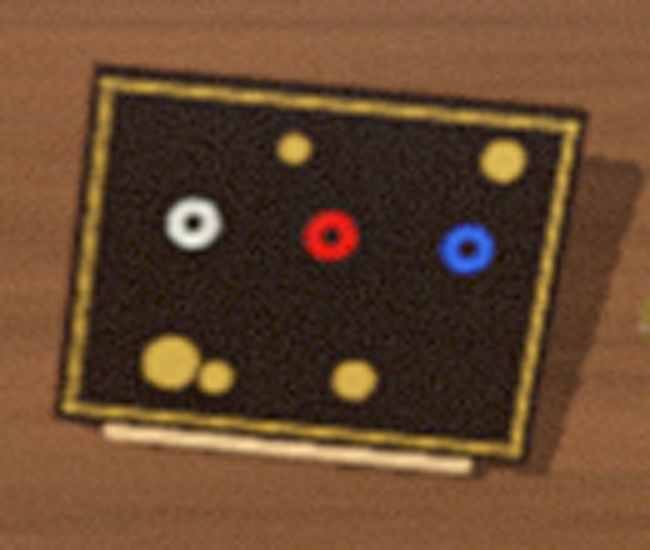

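```bash
python3 - <<'E'
from h import *
from scipy.optimize import least_squares
np.set_printoptions(precision=2,suppress=True)
f=lambda L,o:[( (u+.5)/5-.5+o[0],(v+.5)/5-.5+o[1]) for u,v in L]
bt=np.array([atz('top',p,60)for p in f([(243,232),(574,115),(622,243),(285,360)],(90,170))])
bs=np.array([atz('scene',p,60)for p in f([(542,380),(138,413),(104,292)],(340,160))])
print(bt);print(bs)
for B in(bt,):
    print(B.mean(0),np.linalg.norm(np.diff(B,axis=0),axis=1),np.degrees(np.arctan2(*(B[0]-B[1])[[1,0]])),np.degrees(np.arctan2(*(B[3]-B[2])[[1,0]])))
d=bs[0]-bs[1];print('scene block y dir',np.degrees(np.arctan2(d[1],d[0])),np.linalg.norm(d), 'mid', (bt[0]+bt[1])/2,(bs[0]+bs[1])/2)
# panel
pt=f([(97,63),(587,110),(525,462),(57,415)],(300,165))
rr=f([(331,236),(193,222),(467,249)],(300,165))
def world(q,L):
    x,y,yaw=q; Rm=R.from_euler('z',yaw).as_matrix()@R.from_euler('y',-np.radians(20)).as_matrix()
    return np.array([x,y,70])+np.array(L)@Rm.T
C=[(100,130,0),(100,-130,0),(-100,-130,0),(-100,130,0)]
r=least_squares(lambda q:(proj('top',world(q,C))-pt).ravel(),[515,-200,-.1])
print('panel',r.x,np.degrees(r.x[2]),r.fun)
Rm=R.from_euler('z',r.x[2]).as_matrix()@R.from_euler('y',-np.radians(20)).as_matrix();n=Rm[:,2]
for p in rr:
    o,d=ray('top',p);P0=np.array([*r.x[:2],70]);P=o+d*(n@(P0-o))/(n@d);print('ring',P,Rm.T@(P-P0))
z=np.load('top0.npz')['d']
for p in rr:print('depth pt',atd('top',p,z[int(round(p[1]))-2,int(round(p[0]))+5]), )
# panel depth plane
s=np.load('scene0.npz');
E
python3 - <<'E'
import numpy as np,cv2
from h import *
s=np.load('scene0.npz')['im']
save(cv2.resize(s[150:250,120:280],None,fx=5,fy=5,interpolation=cv2.INTER_CUBIC),'csp.png')
E
```

```text
[[582.4  370.38  60.  ]
 [645.31 191.13  60.  ]
 [574.99 164.58  60.  ]
 [512.78 346.53  60.  ]]
[[583.6  370.33  60.  ]
 [646.23 191.69  60.  ]
 [575.33 167.57  60.  ]]
[578.87 268.15  60.  ] [189.97  75.16 192.29] 109.33905096128139 108.8742256327161
scene block y dir 109.32103441553889 189.30290317313177 mid [613.85 280.75  60.  ] [614.92 281.01  60.  ]
panel [ 572.8  -237.92   -0.1 ] -5.858093267469515 [-0.35 -0.03  0.65 -0.19  0.24  0.05 -0.57  0.16]
ring [ 588.85 -245.85   76.1 ] [17.85 -6.25  0.  ]
ring [ 596.84 -172.08   76.26] [18.3  67.95  0.  ]
ring [ 581.42 -318.17   76.1 ] [ 17.84 -78.95  -0.  ]
depth pt [ 588.78 -245.65   77.15]
depth pt [ 596.87 -172.13   75.86]
depth pt [ 581.11 -316.7    81.84]
```

View pics/csp.png

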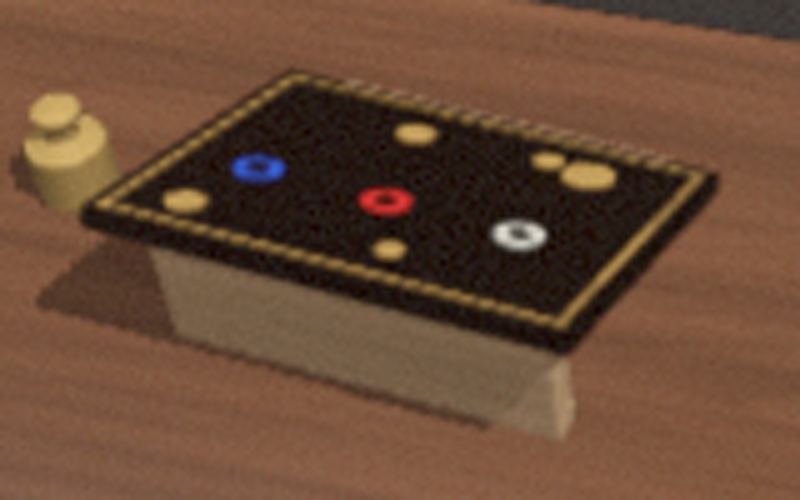

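```bash
cat > fit.py <<'E'
from h import *
from scipy.optimize import minimize
S=6
def box(q,cut=0):
    x,y,yaw=q[:3];Rm=R.from_euler('z',yaw).as_matrix()
    g=[(a,b,z) for a in(-13,13) for b in(-13,13) for z in(65,120)]
    return np.array(g)@Rm.T+[x,y,0]
def ymask(im,rect):
    u0,v0,u1,v1=rect
    c=cv2.resize(im[v0:v1,u0:u1],None,fx=S,fy=S,interpolation=cv2.INTER_LINEAR)
    h=cv2.cvtColor(c,cv2.COLOR_RGB2HSV)
    return ((h[...,0]>20)&(h[...,0]<36)&(h[...,1]>140)&(h[...,2]>60)).astype(np.uint8)
def cap(q):
    a=np.linspace(0,6.28,40);return np.array([(q[0]+9*np.cos(t),q[1]+9*np.sin(t),z) for t in a for z in(120,127)])
def pm(cam,P,rect,shape):
    p=(proj(cam,P)-[rect[0],rect[1]]+.5)*S-.5
    m=np.zeros(shape,np.uint8);cv2.fillConvexPoly(m,cv2.convexHull(np.round(p*16).astype(np.int32)),1,shift=4);return m
E
python3 - <<'E'
from fit import *
np.set_printoptions(precision=3,suppress=True)
for cam,rect in(('top',(135,205,175,245)),('scene',(410,190,460,245))):
    im=np.load(cam+'0.npz')['im'];M=ymask(im,rect)
    def cost(q):
        a=pm(cam,box(q),rect,M.shape);c=pm(cam,cap(q),rect,M.shape)
        a=a&(1-c);return float((a^M).sum())/S/S
    best=[]
    for y0 in np.radians(np.arange(8,32,3)):
        r=minimize(cost,[558.5,326.7,y0],method='Nelder-Mead',options=dict(initial_simplex=[[558.5,326.7,y0],[563,326.7,y0],[558.5,331,y0],[558.5,326.7,y0+.08]]))
        best.append((r.fun,*r.x[:2],np.degrees(r.x[2])))
    print(cam,M.sum()/S/S);print(np.array(sorted(best)[:5]))
# triangulate rings
f=lambda L,o:[( (u+.5)/5-.5+o[0],(v+.5)/5-.5+o[1]) for u,v in L]
for a,b in zip(f([(331,236),(193,222),(467,249)],(300,165)),f([(386,202),(519,235),(258,167)],(120,150))):
    o1,d1=ray('top',a);o2,d2=ray('scene',b)
    s=np.linalg.lstsq(np.c_[d1,-d2],o2-o1,rcond=None)[0];p1=o1+s[0]*d1;p2=o2+s[1]*d2
    print((p1+p2)/2,p1-p2)
o=bot.get_obs();T=R.from_euler('xyz',o['tcp_rot']).as_matrix();print(T,np.degrees(np.arctan2(T[1],T[0])))
E
```

```text
top 150.75
[[ 29.444 558.731 327.327  20.788]
 [ 29.472 558.75  327.444  20.852]
 [ 29.5   558.745 327.595  22.763]
 [ 29.5   558.924 327.334  23.631]
 [ 29.667 558.921 327.743  23.685]]Traceback (most recent call last):
  File "<stdin>", line 10, in <module>
    res = _minimize_neldermead(fun, x0, args, callback, bounds=bounds,
                               **options)
    fxr = func(xr)
    fx = function(np.copy(x), *(wrapper_args + args))
  File "<stdin>", line 6, in cost
  File "fit.py", line 16, in pm
    p=(proj(cam,P)-[rect[0],rect[1]]+.5)*S-.5
       ~~~~^^^^^^^
  File "h.py", line 13, in proj
    m=bot.camera_model(cam);K=np.array([[m['fx'],0,m['cx']],[0,m['fy'],m['cy']],[0,0,1.]])
ValueError: time passes only in moves, steps and waits
```

```bash
sed -i 's/^def ray/_c={}\ndef CM(c):\n    if c not in _c:_c[c]=bot.camera_model(c)\n    return _c[c]\ndef ray/; s/m=bot.camera_model(cam)/m=CM(cam)/' h.py
python3 - <<'E'
from fit import *
np.set_printoptions(precision=3,suppress=True)
for cam,rect in(('scene',(410,190,460,245)),):
    im=np.load(cam+'0.npz')['im'];M=ymask(im,rect)
    def cost(q):
        a=pm(cam,box(q),rect,M.shape);c=pm(cam,cap(q),rect,M.shape)
        a=a&(1-c);return float((a^M).sum())/S/S
    best=[]
    for y0 in np.radians(np.arange(8,32,3)):
        r=minimize(cost,[558.5,326.7,y0],method='Nelder-Mead',options=dict(initial_simplex=[[558.5,326.7,y0],[563,326.7,y0],[558.5,331,y0],[558.5,326.7,y0+.08]]))
        best.append((r.fun,*r.x[:2],np.degrees(r.x[2])))
    print(cam,M.sum()/S/S);print(np.array(sorted(best)[:5]))
f=lambda L,o:[( (u+.5)/5-.5+o[0],(v+.5)/5-.5+o[1]) for u,v in L]
for a,b in zip(f([(331,236),(193,222),(467,249)],(300,165)),f([(386,202),(519,235),(258,167)],(120,150))):
    o1,d1=ray('top',a);o2,d2=ray('scene',b)
    s=np.linalg.lstsq(np.c_[d1,-d2],o2-o1,rcond=None)[0];p1=o1+s[0]*d1;p2=o2+s[1]*d2
    print((p1+p2)/2,p1-p2)
o=bot.get_obs();T=R.from_euler('xyz',o['tcp_rot']).as_matrix();print(o['time'],T,np.degrees(np.arctan2(T[1],T[0])))
E
```

```text
scene 297.5
[[ 38.194 557.547 327.593   9.847]
 [ 38.472 557.825 327.499  11.126]
 [ 38.528 557.501 327.545  12.496]
 [ 38.806 557.659 327.601  11.73 ]
 [ 38.861 558.08  327.625   9.812]]
[ 588.955 -246.2     75.425] [-0.132  0.413 -0.088]
[ 596.907 -172.322   76.592] [-0.163  0.559 -0.084]
[ 581.519 -318.361   77.226] [-0.312  0.895 -0.245]
1.15 [[ 0.     0.322  0.947]
 [ 0.     0.947 -0.322]
 [-1.     0.     0.   ]] [ 65.93   71.217 -18.783]
```

```bash
python3 - <<'E'
from h import *
np.set_printoptions(precision=1,suppress=True)
D=np.load('top0.npz')['d']
for u,v in[(111,198),(120,200),(155,263),(161,262),(147,224),(174,217),(196,209),(202,160)]:print((u,v),atd('top',(u,v),D[v,u]))
E
python3 -m handwheel '[[[0,0,0,0.12],[0,0,0,0.12],[0,0,0,0.12],[0,0,0,0.12],[0,0,0,0.12],[0,0,0,0.12],[0,0,0,0.12],[0,0,0,0.12]]]' 1
```

```text
(111, 198) [627.  424.3 112.9]
(120, 200) [624.9 414.1  77. ]
(155, 263) [457.7 308.3 111.6]
(161, 262) [459.6 296.1  99.8]
(147, 224) [558.2 326.6 124.8]
(174, 217) [577.2 264.7  96. ]
(196, 209) [597.8 206.5  97.9]
(202, 160) [745.4 208.    5.1]
time: 1.82
tool_pos: [169.0, 497.1, 226.7]
tcp_rot: [2.821, 1.571, 1.527]
contact_force: [0.3, 0.6, -0.2]
grip_width: 91.9
```

```bash
python3 -m handwheel '[[[0,2.73,2.25,0],[0,2.73,2.25,0],[0,2.73,2.25,0],[0,2.73,2.25,0],[0,2.73,2.25,0],[0,2.73,2.25,0],[0,2.73,2.25,0],[0,2.73,2.25,0]]]'
python3 -m handwheel '[[[0,2.73,2.25,0],[0,2.73,2.25,0],[0,2.73,2.25,0],[0,2.73,2.25,0],[0,0,0,0]]]'
cat > st.py <<'E'
from h import *
np.set_printoptions(precision=2,suppress=True)
def go(target=None):
    o=bot.get_obs();T=R.from_euler('xyz',o['tcp_rot']).as_matrix();print('t',round(o['time'],2),'pos',o['tool_pos'],'h',np.degrees(np.arctan2(T[1,1],T[0,1])),'xdir',T[:,0],'F',o['contact_force'],'M',o['moment'],'w',o['grip_width'],'q',o['joint_positions'])
    if target is not None: print('shift cm',T.T@(np.array(target)-o['tool_pos'])/10)
    return o,T
E
python3 -c "
from st import *
go([558.4,327.4,76])"
```

```text
time: 2.48
tool_pos: [430.5, 384.3, 226.8]
tcp_rot: [2.315, 1.571, 1.027]
contact_force: [0.8, 0.3, -0.5]
grip_width: 91.7
time: 2.9
tool_pos: [564.2, 325.5, 225.6]
tcp_rot: [0.646, 1.568, -0.647]
contact_force: [-0.3, -0.5, -0.5]
grip_width: 91.6
t 2.9 pos [564.18 325.52 225.58] h 15.91881359170019 xdir [ 0. -0. -1.] F [-0.26 -0.51 -0.45] M [-0.09  0.08  0.02] w 91.56749979517863 q [ 0.41  0.58  1.14 -0.    1.42  0.13]
shift cm [14.96 -0.53 -0.37]
```

```bash
python3 -m handwheel '[[[2,-0.2,-0.1,0],[2,-0.2,-0.1,0],[2,-0.1,-0.1,0],[0,0,0,0],[0,0,0,0]]]'
python3 -c "
from st import *
go([558.4,327.4,76])
im,d=bot.capture('top');save(cv2.resize(im[165:285,100:260],None,fx=5,fy=5),'a1.png')
im,d=bot.capture('scene');save(cv2.resize(im[120:260,340:520],None,fx=4,fy=4),'a2.png')"
```

```text
time: 3.32
tool_pos: [552.6, 330.7, 166.1]
tcp_rot: [-1.472, 1.568, -2.76]
contact_force: [0.2, -0.1, 0.7]
grip_width: 92.0
t 3.32 pos [552.62 330.73 166.06] h 16.22741340066632 xdir [-0. -0. -1.] F [ 0.16 -0.11  0.71] M [-0.07  0.01 -0.  ] w 91.97533212965494 q [0.42 0.61 1.25 0.   1.28 0.14]
shift cm [9.   0.48 0.48]
```

View pics/a2.png

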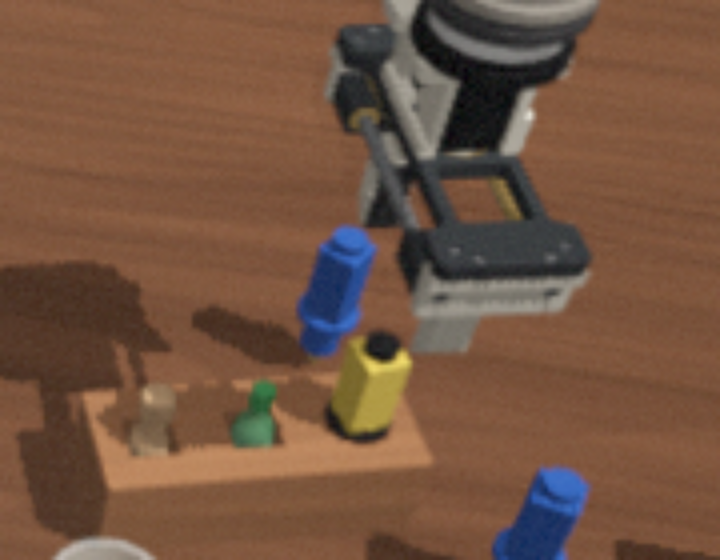

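```bash
python3 -m handwheel '[[[0.5,0.48,0.48,0],[0,0,0,0],[0,0,0,0]]]'
python3 -c "
from st import *
o,T=go([558.4,327.4,76])
P=o['tool_pos'];y=T[:,1];z=T[:,2]
im,d=bot.capture('top')
im2,d=bot.capture('scene')
pts=[P+s*46*y+t*9.5*z for s in(-1,1) for t in (-1,1)]
for n,c,i,(u,v,w,h) in(('a3.png','top',im,(100,165,150,115)),('a4.png','scene',im2,(340,120,180,140))):
    k=cv2.resize(i[v:v+h,u:u+w],None,fx=4,fy=4)
    for p in proj(c,pts+[[558.4,327.4,127]]): cv2.circle(k,tuple(int(a) for a in (p-[u,v])*4+2),3,(255,0,255),-1)
    save(k,n)
"
```

```text
time: 3.67
tool_pos: [559.9, 327.2, 162.2]
tcp_rot: [1.695, 1.57, 0.407]
contact_force: [-0.4, 0.2, -0.8]
grip_width: 91.7
t 3.67 pos [559.86 327.25 162.15] h 16.17946334227314 xdir [ 0.  0. -1.] F [-0.38  0.23 -0.84] M [-0.1   0.   -0.01] w 91.66953324016109 q [ 0.41  0.62  1.25 -0.    1.28  0.13]
shift cm [ 8.62 -0.14 -0.05]
```

View pics/a3.png

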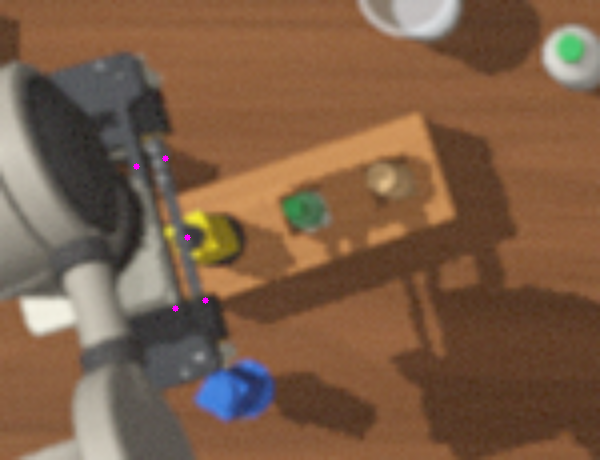

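View pics/a4.png

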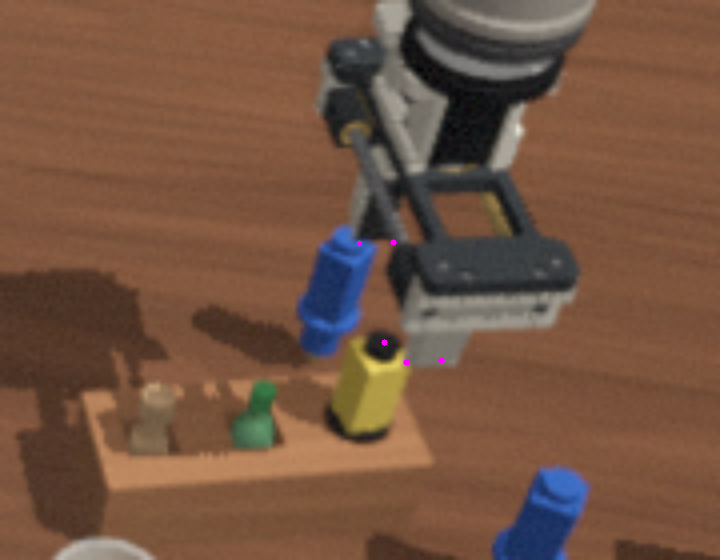

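```bash
python3 -c "
from st import *
go()
im,d=bot.capture('scene')
go()
for v in (300,330,345,358):
  for u in range(400,475,8):
    U,V=round(u/4+340),round(v/4+120)
    print((u,v),atd('scene',(U,V),d[V,U]),end=' ')
  print()
"
```

```text
t 3.77 pos [559.52 327.45 162.09] h 16.19940352387333 xdir [ 0.  0. -1.] F [ 0.46  0.2  -0.04] M [-0.12  0.02  0.06] w 91.63975641536028 q [0.41 0.62 1.25 0.   1.28 0.13]
t 3.82 pos [559.42 327.52 162.08] h 16.20396904692268 xdir [ 0.  0. -1.] F [-0.24  0.86 -0.43] M [-0.09  0.03  0.04] w 91.68410933319032 q [0.41 0.62 1.25 0.   1.28 0.13]
(400, 300) [640.27 311.58 236.79] (408, 300) [650.04 313.02 246.8 ] (416, 300) [651.22 316.29 248.72] (424, 300) [659.71 317.85 257.48] (432, 300) [655.54 322.29 254.37] (440, 300) [653.33 326.3  253.11] (448, 300) [653.47 329.74 254.03] (456, 300) [651.39 333.72 252.89] (464, 300) [651.36 337.19 253.66] (472, 300) [651.14 340.69 254.25] 
(400, 330) [414.65 365.94  -0.74] (408, 330) [652.7  316.85 230.67] (416, 330) [648.72 321.34 227.68] (424, 330) [650.43 324.5  230.17] (432, 330) [622.72 334.77 204.32] (440, 330) [619.26 339.31 201.87] (448, 330) [617.63 343.41 201.19] (456, 330) [619.46 346.63 203.82] (464, 330) [616.96 350.96 202.29] (472, 330) [405.43 411.35   0.67] 
(400, 345) [429.74 365.99  -0.63] (408, 345) [612.7  328.64 180.45] (416, 345) [617.11 331.4  185.7 ] (424, 345) [623.55 333.61 192.94] (432, 345) [619.19 338.41 189.57] (440, 345) [618.63 342.28 189.93] (448, 345) [616.71 346.49 188.96] (456, 345) [616.31 350.32 189.47] (464, 345) [419.86 406.49  -1.05] (472, 345) [418.44 411.59  -1.29] 
(400, 358) [611.53 327.84 166.6 ] (408, 358) [618.5  330.05 174.53] (416, 358) [621.48 333.14 178.45] (424, 358) [621.15 336.99 179.05] (432, 358) [618.45 341.42 177.3 ] (440, 358) [616.5  345.68 176.28] (448, 358) [614.21 350.04 174.94] (456, 358) [437.09 400.9    0.21] (464, 358) [435.24 406.08  -0.46] (472, 358) [434.9  410.84   0.36]
```

```bash
python3 -m handwheel '[[[2.2,-0.1,0,0],[2.2,0,0,0],[2.2,0,0,0],[2.0,0,0,0],[0,0,0,0],[0,0,0,0],[0,0,0,0]]]'
python3 -c "
from st import *
go([558.4,327.4,76])"
```

```text
time: 4.4
tool_pos: [559.1, 327.6, 77.2]
tcp_rot: [1.746, 1.569, 0.459]
contact_force: [-0.3, -0.1, 0.6]
grip_width: 91.7
t 4.4 pos [559.08 327.64  77.16] h 16.216851762316836 xdir [ 0.  0. -1.] F [-0.34 -0.12  0.61] M [-0.12  0.05 -0.05] w 91.69036347056638 q [0.41 0.7  1.34 0.   1.09 0.13]
shift cm [ 0.12 -0.07  0.  ]
```

```bash
python3 -m handwheel '[[[0.1,-0.05,0,0],[0,0,0,0],[0,0,0,0],[0,0,0,0],[0,0,0,0],[0,0,0,0],[0,0,0,0],[0,0,0,0]]]' 0
python3 -c "
from st import *
go([558.4,327.4,76])"
```

```text
time: 5.07
tool_pos: [557.9, 327.1, 74.7]
tcp_rot: [3.118, 1.571, 1.831]
contact_force: [-0.4, -0.4, -0.0]
grip_width: 43.2
t 5.07 pos [557.85 327.07  74.73] h 16.213008556987884 xdir [-0.  0. -1.] F [-0.44 -0.42 -0.02] M [-0.1   0.03  0.02] w 43.235645472120034 q [0.41 0.7  1.35 0.   1.09 0.13]
shift cm [-0.13  0.06 -0.02]
```

```bash
python3 -m handwheel '[[[0,0,0,0],[0,0,0,0],[0,0,0,0],[0,0,0,0],[0,0,0,0],[0,0,0,0]]]'
python3 -c "
from st import *
go()"
```

```text
time: 5.57
tool_pos: [558.1, 327.1, 74.8]
tcp_rot: [1.624, 1.57, 0.336]
contact_force: [1.2, -0.1, -1.5]
grip_width: 27.6
t 5.57 pos [558.07 327.11  74.76] h 16.213786816835274 xdir [ 0.  0. -1.] F [ 1.18 -0.06 -1.47] M [-0.1  -0.32 -0.03] w 27.624950201297505 q [ 0.41  0.7   1.35 -0.    1.09  0.13]
```

```bash
python3 -m handwheel '[[[0,0,0,0],[0,0,0,0],[-1.1,0,0,0],[-1.1,0,0,0],[0,0,0,0],[0,0,0,0],[0,0,0,0]]]'
python3 -c "
from st import *
go()
im,d=bot.capture('scene');save(cv2.resize(im[120:260,340:520],None,fx=4,fy=4),'b2.png')"
```

```text
time: 6.15
tool_pos: [557.7, 327.1, 96.7]
tcp_rot: [2.83, 1.571, 1.542]
contact_force: [1.0, 0.5, -0.4]
grip_width: 25.9
t 6.15 pos [557.68 327.11  96.75] h 16.217652455245048 xdir [ 0.  0. -1.] F [ 0.96  0.55 -0.44] M [ 0.03 -0.21  0.01] w 25.85505526142587 q [0.41 0.68 1.33 0.   1.14 0.13]
```

View pics/b2.png

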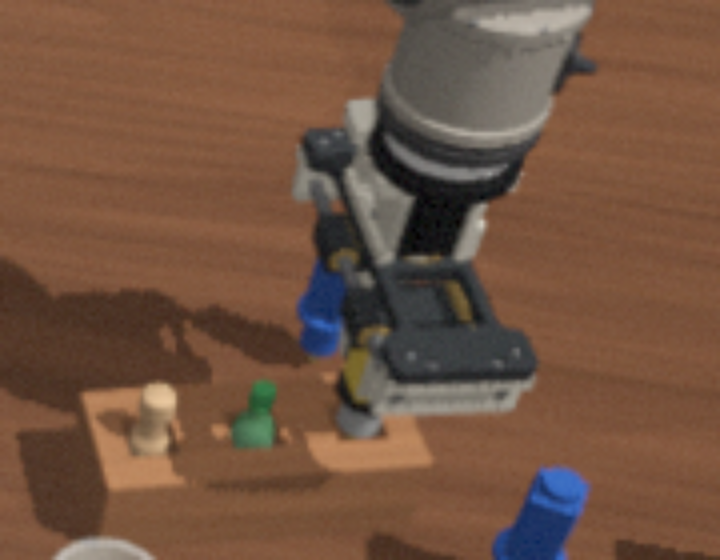

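```bash
python3 -m handwheel '[[[0,0,-0.25,0],[0,0,-0.25,0],[0,0,-0.25,0],[0,0,-0.25,0],[0,0,0,0],[0,0,0,0]]]'
python3 -c "
from st import *
go()"
```

```text
time: 6.7
tool_pos: [555.6, 334.7, 97.0]
tcp_rot: [-0.111, 1.567, -1.399]
contact_force: [1.9, -7.3, 3.4]
grip_width: 26.2
t 6.7 pos [555.62 334.71  97.02] h 16.212963998774242 xdir [ 0. -0. -1.] F [ 1.95 -7.31  3.43] M [-1.63 -0.37  0.02] w 26.245859389071935 q [ 0.43  0.68  1.32 -0.    1.14  0.14]
```

```bash
python3 -m handwheel '[[[0,0,-0.25,0],[0,0,-0.25,0],[0,0,-0.25,0],[0,0,-0.25,0],[0,0,0,0],[0,0,0,0]]]'
python3 -c "
from st import *
go()
im,d=bot.capture('scene');save(cv2.resize(im[120:260,340:520],None,fx=4,fy=4),'b3.png')
im,d=bot.capture('top');save(cv2.resize(im[165:285,100:260],None,fx=4,fy=4),'b3t.png')"
```

```text
time: 7.2
tool_pos: [552.8, 344.4, 97.0]
tcp_rot: [-0.111, 1.567, -1.399]
contact_force: [1.8, -7.5, 3.5]
grip_width: 25.8
t 7.2 pos [552.79 344.43  97.  ] h 16.213679007040483 xdir [ 0. -0. -1.] F [ 1.84 -7.54  3.55] M [-1.54 -0.4  -0.01] w 25.848072756413288 q [ 0.44  0.69  1.31 -0.    1.15  0.16]
```

View pics/b3.png

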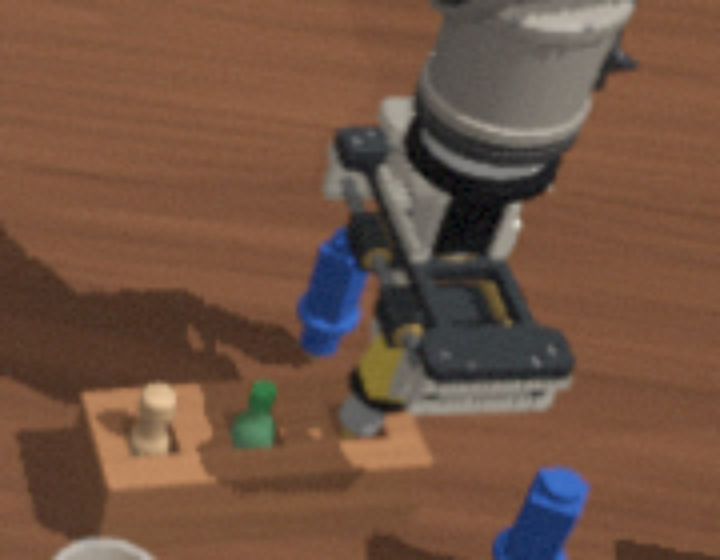

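```bash
python3 -m handwheel '[[[0,0,-0.2,0],[0,0,-0.18,0],[0,0,0,0],[0,0,0,0]]]'
python3 -m handwheel '[[[-2,0,0,0],[-2,0,0,0],[-2.5,0,0,0],[-3,0,0,0],[-3,0,0,0],[0,0,0,0],[0,0,0,0]]]'
python3 -c "
from st import *
go()
im,d=bot.capture('scene');np.savez('s4.npz',im=im,d=d);save(cv2.resize(im[60:260,340:540],None,fx=3,fy=3),'b4.png')
im,d=bot.capture('top');np.savez('t4.npz',im=im,d=d);save(cv2.resize(im[165:285,100:260],None,fx=4,fy=4),'b4t.png')"
```

```text
time: 7.63
tool_pos: [551.7, 348.0, 96.8]
tcp_rot: [-0.144, 1.567, -1.432]
contact_force: [2.6, -7.2, 3.3]
grip_width: 25.8
time: 8.22
tool_pos: [551.4, 350.4, 223.2]
tcp_rot: [1.838, 1.568, 0.55]
contact_force: [0.0, 0.2, -2.0]
grip_width: 26.0
t 8.22 pos [551.4  350.37 223.21] h 16.223411422326038 xdir [ 0.  0. -1.] F [ 0.02  0.19 -1.97] M [-0.07  0.02  0.02] w 25.954620836441098 q [0.45 0.59 1.14 0.   1.42 0.17]
```

View pics/b4.png

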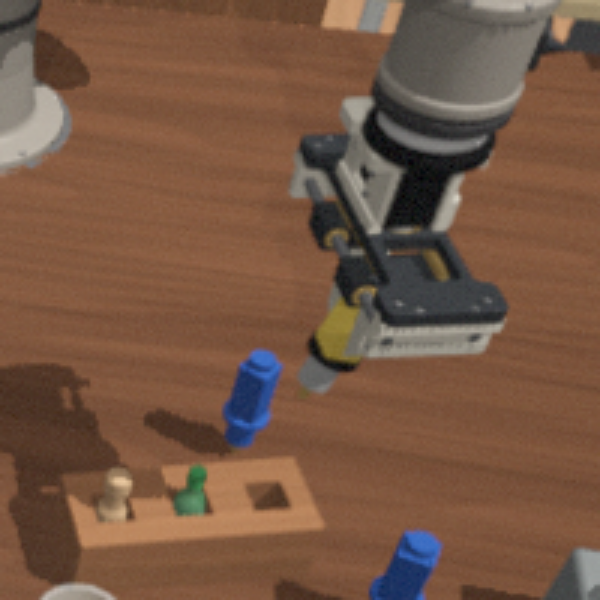

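View pics/b4t.png

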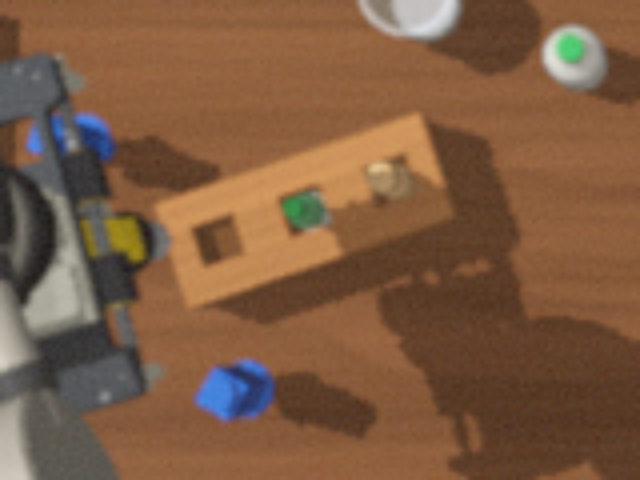

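```bash
python3 -m handwheel '[[[0,0,0,-0.1185],[0,0,0,-0.1185],[0,0,0,-0.1185],[0,0,0,-0.1185],[0,0,0,-0.1185],[0,0,0,-0.1185],[0,0,0,-0.1185],[0,0,0,-0.1185]]]'
python3 -m handwheel '[[[0,0,0,-0.1185],[0,0,0,-0.1185],[0,-2,0,0],[0,-3,0,0],[0,-3.5,0,0],[0,-3.5,0,0],[0,-3.5,0,0],[0,-3.5,0,0]]]'
python3 -c "
from st import *
go([548.5,-241.8,168.6])"
```

```text
time: 8.98
tool_pos: [550.2, 349.6, 219.2]
tcp_rot: [-2.396, 1.566, -2.73]
contact_force: [0.0, 0.3, -1.2]
grip_width: 25.8
time: 9.65
tool_pos: [530.1, 159.4, 219.6]
tcp_rot: [-2.912, 1.567, -3.014]
contact_force: [0.8, -0.1, -1.4]
grip_width: 26.1
t 9.65 pos [530.08 159.4  219.61] h 84.13474000903963 xdir [-0. -0. -1.] F [ 0.84 -0.08 -1.39] M [-0.02  0.01 -0.03] w 26.060481169030442 q [ 0.15  0.4   1.45  0.    1.29 -1.31]
shift cm [  5.11 -39.72   5.95]
```

```bash
python3 -m handwheel '[[[0,-3.3,0.5,0],[0,-3.3,0.5,0],[0,-3.3,0.5,0],[0,-3.3,0.5,0],[0,-3.3,0.5,0],[0,-3.3,0.5,0],[0,-3.3,0.5,0],[0,-3.3,0.5,0]]]'
python3 -m handwheel '[[[0.5,-3.3,0.5,0],[0.5,-3,0.5,0],[0.5,-2,0.5,0],[0.5,-1,0.2,0],[0.5,-0.5,0.2,0],[0,0,0,0],[0,0,0,0],[0,0,0,0]]]'
python3 -c "
from st import *
go([548.5,-241.8,168.6])
im,d=bot.capture('scene');np.savez('s5.npz',im=im,d=d);save(cv2.resize(im[40:240,100:320],None,fx=3.6,fy=3),'c5.png')
im,d=bot.capture('top');np.savez('t5.npz',im=im,d=d);save(cv2.resize(im[150:290,290:430],None,fx=4,fy=4),'c5t.png')"
```

```text
time: 10.32
tool_pos: [543.2, -107.0, 219.7]
tcp_rot: [2.861, 1.567, 2.759]
contact_force: [0.0, -0.2, -1.5]
grip_width: 25.9
time: 10.98
tool_pos: [553.3, -203.7, 196.7]
tcp_rot: [1.98, 1.57, 1.878]
contact_force: [0.1, -1.0, -1.3]
grip_width: 25.8
t 10.98 pos [ 553.32 -203.73  196.74] h 84.19401638032944 xdir [-0.  0. -1.] F [ 0.14 -0.96 -1.28] M [ 0.04 -0.03 -0.05] w 25.84950106250162 q [-0.48  0.48  1.39  0.    1.27 -1.95]
shift cm [ 2.81 -3.84 -0.09]
```

View pics/c5.png

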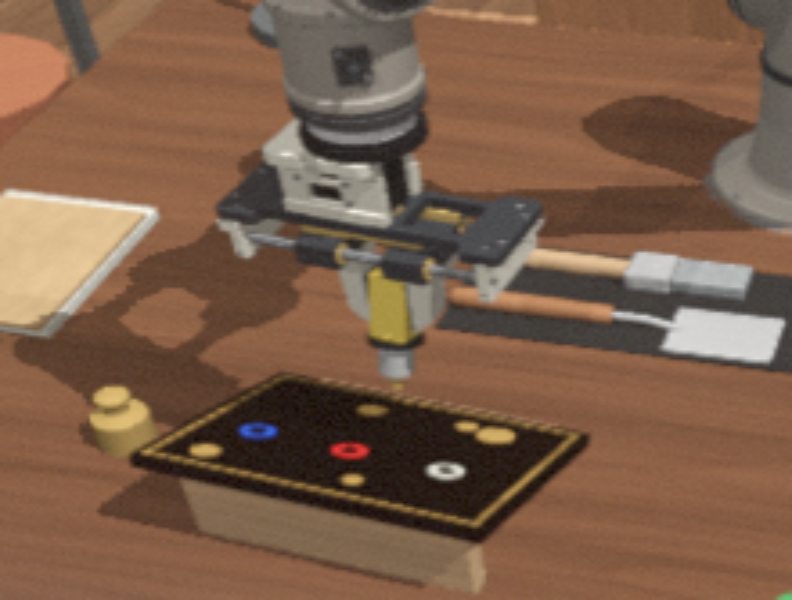

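View pics/c5t.png

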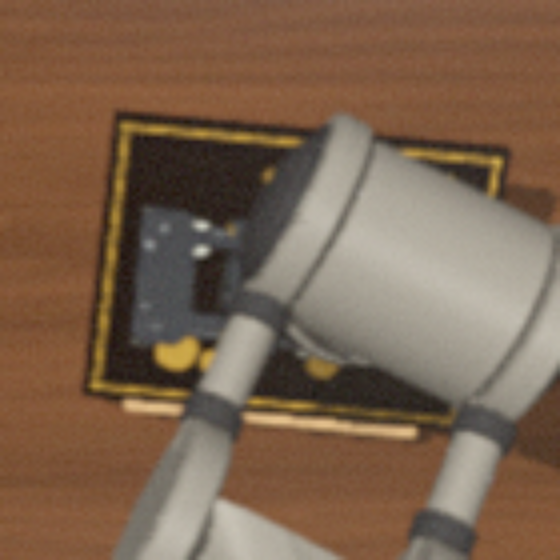

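```bash
cat > ov.py <<'E'
from h import *
def model(G,h,th,off):
    # G grasp pos, h tool-y heading(rad), th tilt (top leaning toward -toolz), off grip dist from tip
    zt=np.array([np.sin(h),-np.cos(h),0]); n=np.cos(th)*np.array([0,0,1])-np.sin(th)*zt
    y=np.array([np.cos(h),np.sin(h),0]); w=np.cross(n,y)
    tip=G-off*n; return tip,n,y,w
def draw(im,cam,rect,k,G,h,th,off,col):
    u,v,W,H=rect; g=cv2.resize(im[v:v+H,u:u+W],None,fx=k,fy=k,interpolation=cv2.INTER_CUBIC) if isinstance(im,np.ndarray) and im.shape[0]==420 else im
    tip,n,y,w=model(G,h,th,off);a=np.linspace(0,2*np.pi,60)
    L=[]
    for r,z0,z1 in((4,2,18),(12,18,45),(19,45,50)):
        P=[tip+n*z+r*(np.cos(t)*y+np.sin(t)*w) for t in a for z in(z0,z1)];L.append(P)
    L.append([tip+n*z+s*13*y+t*13*w for s in(-1,1) for t in(-1,1) for z in (50,105)])
    for P in L:
        q=(proj(cam,P)-[u,v]+.5)*k-.5;cv2.polylines(g,[cv2.convexHull(q.astype(np.float32)).round().astype(int)],True,col,1)
    return g
E
python3 - <<'E'
from ov import *
im=np.load('s4.npz')['im']
G=np.array([551.4,350.4,223.2+19]);h=np.radians(16.2)
for i,th in enumerate((17,20,23)):
    g=draw(im,'scene',(430,140,50,60),10,G,h,np.radians(th),78.8,(255,0,255));save(g,f'd{i}.png')
E
python3 -c "
import cv2,numpy as np
cv2.imwrite('pics/d.png',cv2.resize(np.hstack([cv2.imread(f'pics/d{i}.png') for i in range(3)]),(800,320)))"
```

```text
(no output)
```

View pics/d.png

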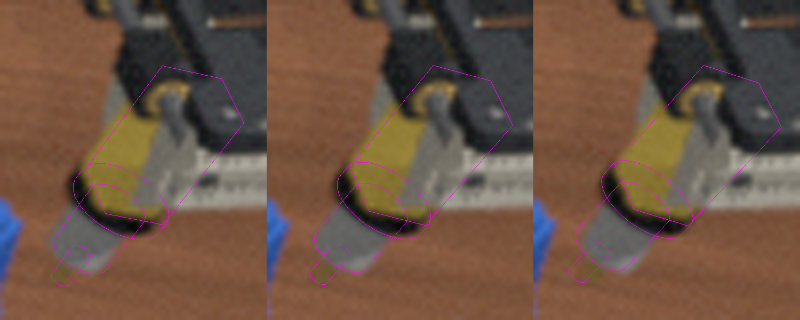

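View pics/d1.png

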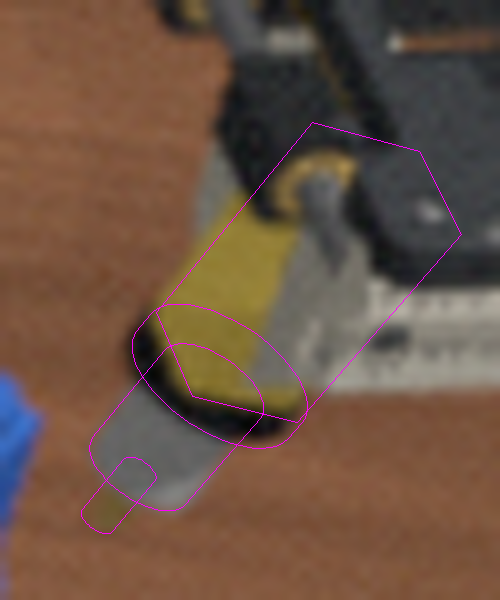

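```bash
cat > ft.py <<'E'
from ov import *
from scipy.optimize import minimize
def run(im,rect,k,G,h,off,reg,lab,th0s):
    u,v,W,H=rect;c=cv2.resize(im[v:v+H,u:u+W],None,fx=k,fy=k,interpolation=cv2.INTER_LINEAR)
    hs=cv2.cvtColor(c,cv2.COLOR_RGB2HSV).astype(int);
    yel=(hs[...,0]>20)&(hs[...,0]<36)&(hs[...,1]>120)&(hs[...,2]>70)
    fg=((hs[...,1]<85)|(hs[...,2]<55))&~yel
    x0,y0,x1,y1=reg;R_=np.zeros(fg.shape,bool);R_[y0:y1,x0:x1]=1
    o=c.copy();o[fg&R_]=(255,0,255);o[~R_]//=2;save(o,lab+'_m.png')
    def parts(q):
        tip,n,y,w=model(G,h,q[0],off);a=np.linspace(0,2*np.pi,60);M=np.zeros(fg.shape,np.uint8);Y=M.copy()
        for r,z0,z1 in((12,18,45),(19,45,50)):
            p=(proj('scene',[tip+n*z+r*(np.cos(t)*y+np.sin(t)*w) for t in a for z in(z0,z1)])-[u,v]+.5)*k-.5+[q[1]*10,q[2]*10]
            cv2.fillConvexPoly(M,cv2.convexHull((p*16).round().astype(np.int32)),1,shift=4)
        p=(proj('scene',[tip+n*z+s*13*y+t*13*w for s in(-1,1) for t in(-1,1) for z in (50,105)])-[u,v]+.5)*k-.5+[q[1]*10,q[2]*10]
        cv2.fillConvexPoly(Y,cv2.convexHull((p*16).round().astype(np.int32)),1,shift=4)
        return (M>0)&(Y==0),Y>0
    def cost(q):
        M,Y=parts(q);return float(((M^fg)&R_&~(Y&~yel)).sum())/k/k
    out=[]
    for t in th0s:
        q0=np.array([np.radians(t),0,0]);r=minimize(cost,q0,method='Nelder-Mead',options=dict(initial_simplex=[q0,q0+[.08,0,0],q0+[0,1,0],q0+[0,0,1]]))
        out.append((r.fun,np.degrees(r.x[0]),r.x[1]*10/k,r.x[2]*10/k))
    print(np.array(sorted(out)).round(2));return out
E
python3 - <<'E'
from ft import *
im=np.load('s4.npz')['im']
run(im,(430,140,50,60),10,np.array([551.4,350.4,242.2]),np.radians(16.2),78.8,(60,300,310,560),'f4',(14,17,20,23,26))
E
```

```text
[[15.75 13.75 -2.27 -0.37]
 [15.75 13.75 -2.27 -0.37]
 [15.75 13.76 -2.26 -0.38]
 [15.8  13.79 -2.26 -0.37]
 [16.41 13.79 -2.24 -0.28]]
```

View pics/f4_m.png

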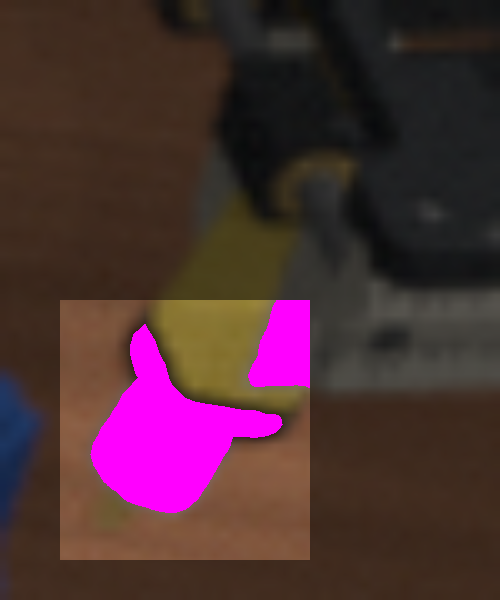

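```bash
python3 - <<'E'
from ov import *
G=np.array([551.4,350.4,242.2])
for th in (12,14,16,18,20,22):
    tip,n,y,w=model(G,np.radians(16.2),np.radians(th),78.8)
    p=proj('scene',[tip+18*n,tip+45*n]);d=p[0]-p[1];print(th,np.degrees(np.arctan2(-d[0],d[1])))
im=np.load('s4.npz')['im']
g=draw(im,'scene',(430,140,50,60),10,G,np.radians(16.2),np.radians(20),78.8,(255,0,255))
# shift so both compare
M=np.float32([[1,0,0],[0,1,0]])
a=draw(im,'scene',(432,140,50,60),10,G,np.radians(16.2),np.radians(14),78.8,(255,0,255))
b=im
def shifted(th,dx,dy):
    u,v,W,H,k=430,140,50,60,10
    base=cv2.resize(im[v:v+H,u:u+W],None,fx=k,fy=k,interpolation=cv2.INTER_CUBIC)
    blank=np.zeros((420,560,3),np.uint8)
    o=draw(blank,'scene',(u,v,W,H),k,G,np.radians(16.2),np.radians(th),78.8,(255,0,255))
    o=cv2.warpAffine(o,np.float32([[1,0,dx*k],[0,1,dy*k]]),(o.shape[1],o.shape[0]))
    base[o[...,0]>100]=(255,0,255);return base
save(np.hstack([shifted(14,-2.2,-.4)[:,30:420],shifted(19,-1.5,-1)[:,30:420]]),'e.png')
E
```

```text
12 33.02525822833012
14 34.89742360271578
16 36.7117633361982
18 38.47167018580986
20 40.18048987899555
22 41.84149836646166
```

View pics/e.png

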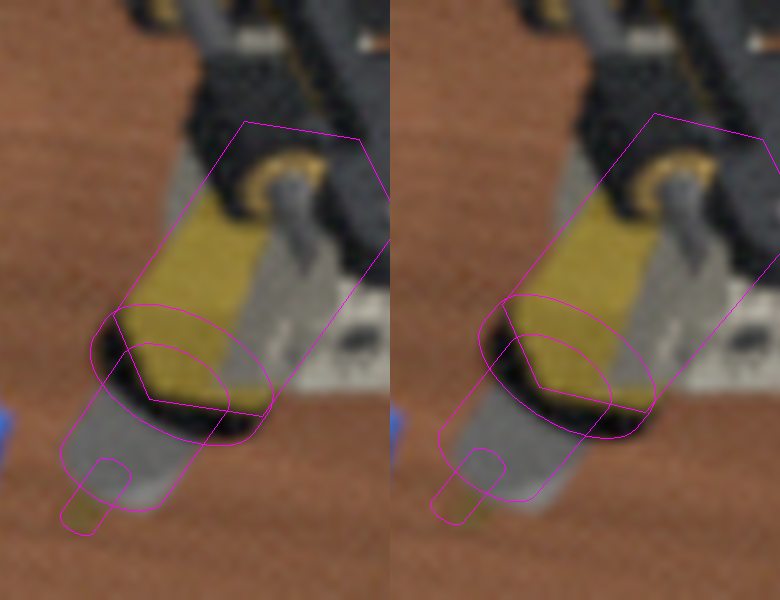

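```bash
python3 -m handwheel '[[[-0.4,2,-0.2,0],[-0.4,3.45,-0.35,0],[-0.4,3.45,-0.35,0],[-0.4,3.45,-0.35,0],[-0.4,3.45,-0.35,0],[-0.4,3.45,-0.35,0],[-0.4,3.45,-0.35,0],[0,3.45,-0.35,0]]]'
python3 -m handwheel '[[[0,3.45,-0.36,0],[0,3.45,-0.36,0],[0,3.45,-0.36,0],[0,3.45,-0.36,0],[0,3.45,-0.36,0],[0,3.45,-0.36,0],[0,3.45,-0.36,0],[0,3.2,-0.36,0]]]'
python3 -m handwheel '[[[0,0,0,0.1185],[0,0,0,0.1185],[0,0,0,0.1185],[0,0,0,0.1185],[0,0,0,0.1185],[0,0,0,0.1185],[0,0,0,0.1185],[0,0,0,0.1185]]]'
python3 -m handwheel '[[[0,0,0,0.1185],[0,0,0,0.1185],[0,0,0,0],[0,0,0,0]]]'
python3 -c "
from st import *
go([552,350,105.4])
im,d=bot.capture('scene');np.savez('s6.npz',im=im,d=d);save(cv2.resize(im[100:240,360:520],None,fx=5,fy=4),'g6.png')
from ft import *
o=bot.get_obs()
run(im,(430,140,50,60),10,o['tool_pos']+[0,0,19],np.radians(16.2),78.8,(0,250,360,590),'f6',(11,14,17,20))
"
```

```text
time: 11.75
tool_pos: [553.7, 60.1, 226.3]
tcp_rot: [0.143, 1.568, 0.041]
contact_force: [0.4, -0.2, -1.4]
grip_width: 25.6
time: 12.42
tool_pos: [552.2, 335.5, 225.4]
tcp_rot: [0.865, 1.57, 0.764]
contact_force: [-0.3, 0.2, -0.9]
grip_width: 25.8
time: 13.08
tool_pos: [552.5, 333.4, 225.3]
tcp_rot: [1.693, 1.57, 0.638]
contact_force: [-0.1, -0.2, -1.8]
grip_width: 25.8
time: 13.42
tool_pos: [552.7, 333.2, 225.2]
tcp_rot: [1.843, 1.57, 0.56]
contact_force: [-0.4, 0.6, -1.5]
grip_width: 26.3
t 13.42 pos [552.72 333.19 225.15] h 16.469321328287204 xdir [ 0.  0. -1.] F [-0.39  0.57 -1.53] M [-0.06  0.07 -0.03] w 26.26813445164993 q [0.42 0.57 1.16 0.   1.41 0.14]
shift cm [11.98  0.4  -1.63]
[[60.52 54.74  1.73  8.35]
 [60.6  54.46  1.82  8.24]
 [60.63 55.19  1.73  8.39]
 [60.82 58.08  1.67  8.65]]
```

View pics/f6_m.png

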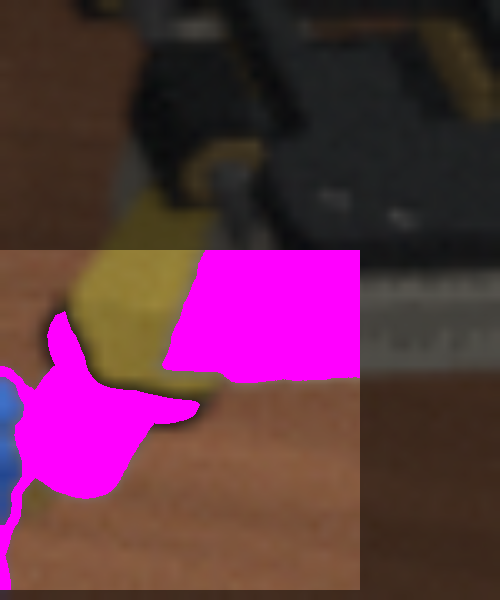

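```bash
python3 -m handwheel '[[[0,0.2,-0.8,0],[0,0.2,-0.8,0],[2.5,0,0,0],[2.5,0,0,0],[2.5,0,0,0],[0,0,0,0],[0,0,0,0],[0,0,0,0]]]'
python3 -c "
from st import *
o,T=go([552,350,105.4])
im,d=bot.capture('scene');np.savez('s7.npz',im=im,d=d)
k=cv2.resize(im[160:240,400:480],None,fx=7,fy=7,interpolation=cv2.INTER_CUBIC)
for p in proj('scene',[[558.2,327.2,60]]): cv2.circle(k,tuple(int(a) for a in (p-[400,160])*7+3),3,(255,0,255),-1)
save(k,'g7.png')
"
```

```text
time: 14.13
tool_pos: [553.2, 350.0, 151.3]
tcp_rot: [1.806, 1.568, 0.519]
contact_force: [-0.2, -0.3, -0.3]
grip_width: 26.1
t 14.13 pos [553.23 349.99 151.31] h 16.26443932847978 xdir [ 0.  0. -1.] F [-0.24 -0.31 -0.26] M [-0.05 -0.   -0.01] w 26.133064294412517 q [0.45 0.64 1.24 0.   1.26 0.16]
shift cm [ 4.59 -0.13 -0.03]
```

View pics/g7.png

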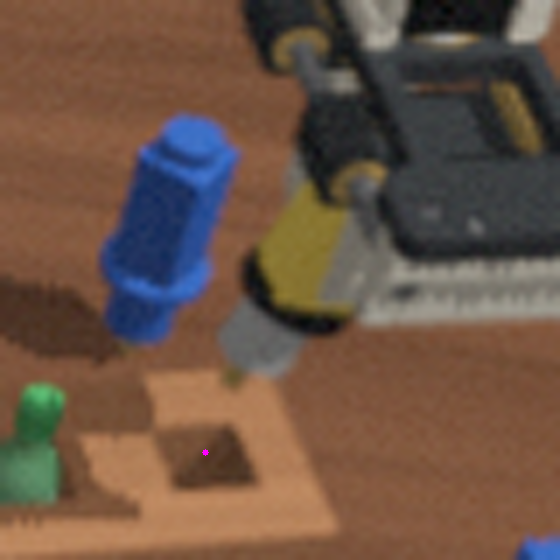

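```bash
python3 -m handwheel '[[[1.5,-0.1,0,0],[1.5,0,0,0],[1.5,0,0,0],[0,0,0,0],[0,0,0,0],[0,0,0,0]]]'
python3 -c "
from st import *
o,T=go([552,350,105.4])
im,d=bot.capture('scene');np.savez('s7.npz',im=im,d=d)
k=cv2.resize(im[160:240,400:480],None,fx=7,fy=7,interpolation=cv2.INTER_CUBIC)
save(k,'g8.png')
"
```

```text
time: 14.68
tool_pos: [552.6, 349.4, 106.8]
tcp_rot: [1.765, 1.567, 0.478]
contact_force: [0.2, 0.0, -0.8]
grip_width: 25.9
t 14.68 pos [552.58 349.39 106.79] h 16.219332882924245 xdir [ 0.  0. -1.] F [ 0.18  0.04 -0.8 ] M [-0.06  0.04  0.05] w 25.898928281846327 q [0.45 0.68 1.3  0.   1.16 0.16]
shift cm [ 0.14 -0.04 -0.07]
```

View pics/g8.png

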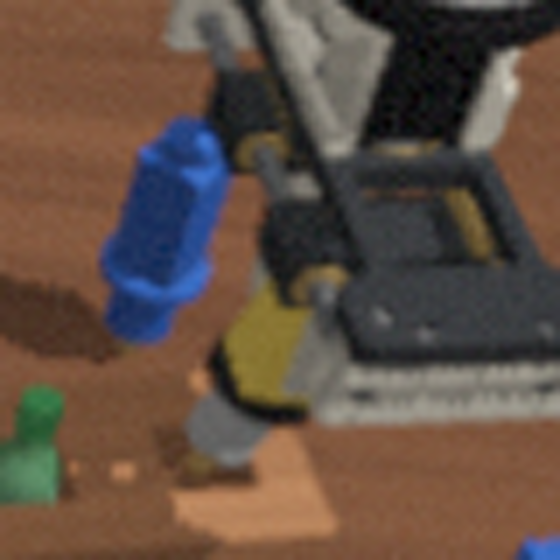

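```bash
python3 -m handwheel '[[[0,0,-0.3,0],[0,0,-0.3,0],[0,0,-0.3,0],[0,0,0,0],[0,0,0,0]]]'
python3 -m handwheel '[[[0,0,-0.2,0],[0,0,-0.2,0],[0,0,0,0],[0,0,0,0]]]'
python3 -c "
from st import *
go()
im,d=bot.capture('scene');np.savez('s8.npz',im=im,d=d)
k=cv2.resize(im[160:240,400:480],None,fx=7,fy=7,interpolation=cv2.INTER_CUBIC)
save(k,'g9.png')
"
```

```text
time: 15.15
tool_pos: [549.2, 357.6, 105.0]
tcp_rot: [1.234, 1.57, -0.053]
contact_force: [-0.2, -1.7, 0.4]
grip_width: 25.6
time: 15.48
tool_pos: [548.6, 359.9, 104.7]
tcp_rot: [0.027, 1.568, -1.261]
contact_force: [3.6, -6.1, -0.4]
grip_width: 26.3
t 15.48 pos [548.59 359.93 104.66] h 16.202070235041848 xdir [ 0. -0. -1.] F [ 3.56 -6.11 -0.4 ] M [-1.31 -0.56  0.03] w 26.263258281875107 q [ 0.47  0.69  1.29 -0.    1.17  0.18]
```

View pics/g9.png

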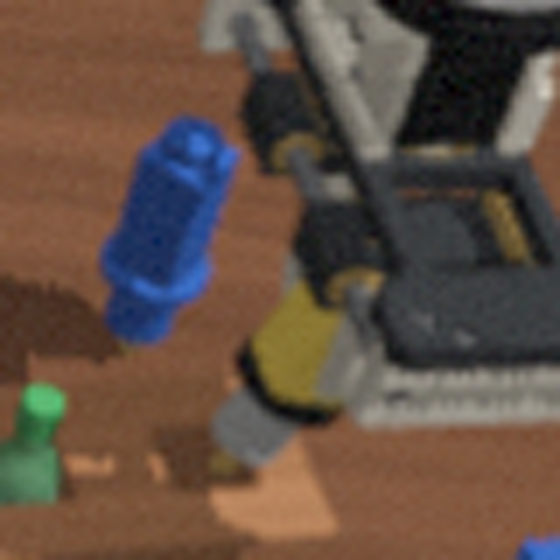

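```bash
python3 -m handwheel '[[[0,0,-0.2,0],[0,0,-0.2,0],[0,0,-0.2,0],[0,0,0,0],[0,0,0,0]]]'
python3 -m handwheel '[[[-1.5,0,0,0],[-2,0,0,0],[-2,0,0,0],[-3,0,0,0],[-3,0,0,0],[0,0,0,0],[0,0,0,0],[0,0,0,0]]]'
python3 -c "
from st import *
o,T=go()
im,d=bot.capture('scene');np.savez('s9.npz',im=im,d=d)
u,v=proj('scene',[o['tool_pos']-[0,0,25]])[0].astype(int)
print(u,v)
k=cv2.resize(im[v-40:v+40,u-50:u+30],None,fx=7,fy=7,interpolation=cv2.INTER_CUBIC)
save(k,'g10.png')
"
```

```text
time: 15.95
tool_pos: [546.7, 365.5, 104.5]
tcp_rot: [-0.294, 1.568, -1.582]
contact_force: [1.8, -6.2, -0.6]
grip_width: 26.0
time: 16.62
tool_pos: [545.7, 367.1, 218.8]
tcp_rot: [-1.654, 1.569, -2.942]
contact_force: [-0.2, -0.2, -1.5]
grip_width: 26.1
t 16.62 pos [545.67 367.05 218.85] h 16.21735576408822 xdir [-0. -0. -1.] F [-0.2 -0.2 -1.5] M [-0.1   0.02 -0.01] w 26.08070763850275 q [0.48 0.6  1.12 0.   1.42 0.19]
462 182
```

View pics/g10.png

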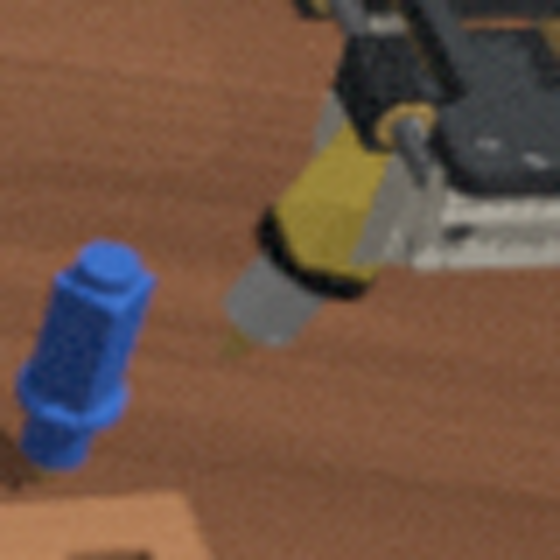

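Fit the tilt again with an improved segmentation, region kept off the finger.

```bash
python3 - <<'E'
from ft import *
im=np.load('s9.npz')['im']
rect=(437,164,50,36);k=12
run(im,rect,k,np.array([545.67,367.05,237.85]),np.radians(16.2),78.8,(40,150,285,420),'f9',(14,17,20,23,26))
im=np.load('s4.npz')['im']
run(im,(430,164,50,36),k,np.array([551.4,350.4,242.2]),np.radians(16.2),78.8,(60,80,300,400),'f4b',(11,14,17,20,23))
E
```

```text
[[ 5.16 19.37 -2.91 -0.36]
 [ 5.19 19.46 -2.87 -0.35]
 [ 5.26 19.46 -2.87 -0.37]
 [ 5.27 18.84 -3.09 -0.44]
 [13.65 26.55 -0.6   0.45]]
[[11.04 14.36 -2.05 -0.26]
 [11.1  14.4  -2.04 -0.25]
 [12.99 16.79 -1.15 -0.08]
 [13.92 17.53 -0.89  0.  ]
 [16.   18.76 -0.41  0.12]]
```

View pics/f9_m.png

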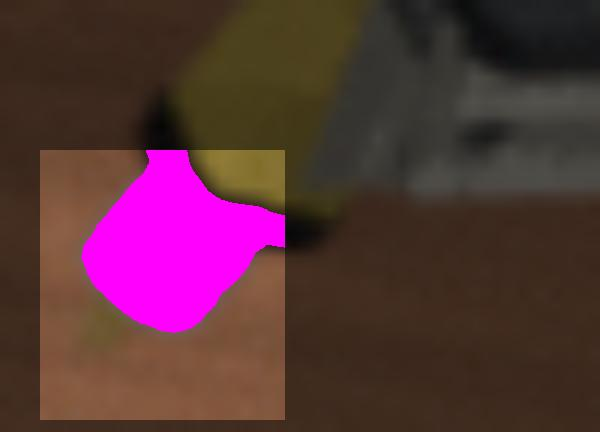

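View pics/f4b_m.png

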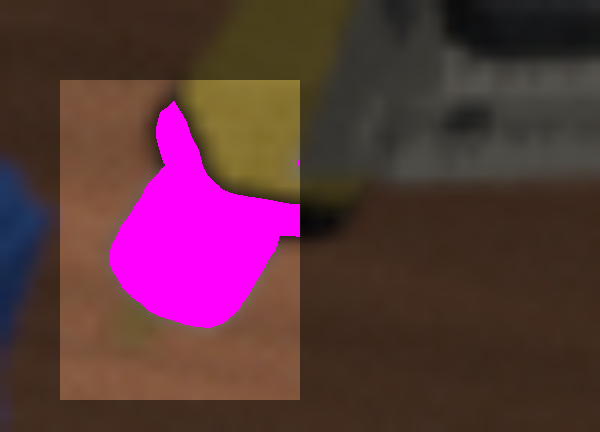

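```bash
python3 - <<'E'
from ft import *
im=np.load('s9.npz')['im'];G=np.array([545.67,367.05,237.85])
rect=(437,164,50,36);k=12
run(im,rect,k,G,np.radians(16.2),78.8,(40,60,300,420),'f9',(14,17,20,23))
run(im,rect,k,G,np.radians(16.2),78.8,(40,190,400,420),'f9c',(14,17,20,23))
def shifted(th,dx,dy):
    u,v,W,H=rect
    base=cv2.resize(im[v:v+H,u:u+W],None,fx=k,fy=k,interpolation=cv2.INTER_CUBIC)
    o=draw(np.zeros((420,560,3),np.uint8),'scene',rect,k,G,np.radians(16.2),np.radians(th),78.8,(255,0,255))
    o=cv2.warpAffine(o,np.float32([[1,0,dx*k],[0,1,dy*k]]),(o.shape[1],o.shape[0]))
    base[o[...,0]>100]=(255,0,255);return base
save(np.hstack([shifted(17,-3.4,-.5)[:,30:420],shifted(20,-2.7,-.3)[:,30:420]]),'e9.png')
E
```

```text
[[10.54 19.56 -2.82 -0.34]
 [10.63 19.45 -2.88 -0.35]
 [12.86 22.04 -2.03 -0.08]
 [14.94 23.47 -1.54  0.1 ]]
[[ 6.82 17.16 -3.76 -0.61]
 [ 9.33 21.95 -2.02 -0.11]
 [ 9.49 22.3  -1.97 -0.08]
 [11.02 24.1  -1.35  0.14]]
```

View pics/e9.png

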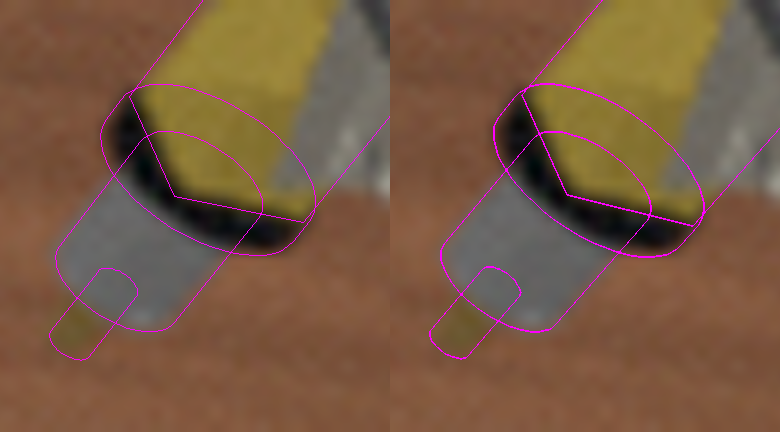

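```bash
python3 -m handwheel '[[[0,0,0,-0.1185],[0,0,0,-0.1185],[0,0,0,-0.1185],[0,0,0,-0.1185],[0,0,0,-0.1185],[0,0,0,-0.1185],[0,0,0,-0.1185],[0,0,0,-0.1185]]]'
python3 -m handwheel '[[[0,0,0,-0.1185],[0,0,0,-0.1185],[0,-2,0.2,0],[0,-3.7,0.4,0],[0,-3.7,0.4,0],[0,-3.7,0.4,0],[0,-3.7,0.4,0],[0,-3.7,0.4,0]]]'
python3 -m handwheel '[[[0,-3.7,0.4,0],[0,-3.7,0.4,0],[0,-3.7,0.4,0],[0,-3.7,0.4,0],[0,-3.7,0.4,0],[0,-3.7,0.4,0],[0,-3.7,0.4,0],[0,-3.7,0.4,0]]]'
python3 -m handwheel '[[[0.5,-3.5,0.4,0],[0.5,-2.9,0.4,0],[0.5,-2,0.3,0],[0.5,-2,0,0],[0,0,0,0],[0,0,0,0],[0,0,0,0]]]'
python3 -c "
from st import *
o,T=go([548.5,-241.8,168.6])
im,d=bot.capture('scene');np.savez('s10.npz',im=im,d=d)
k=cv2.resize(im[110:230,130:270],None,fx=5,fy=5,interpolation=cv2.INTER_CUBIC)
save(k,'k10.png')
"
```

```text
time: 17.33
tool_pos: [545.5, 366.8, 217.6]
tcp_rot: [-2.401, 1.567, -2.735]
contact_force: [-0.0, 0.1, -1.4]
grip_width: 25.8
time: 18.0
tool_pos: [545.9, 159.3, 218.0]
tcp_rot: [-2.954, 1.568, -3.057]
contact_force: [-0.2, -0.2, -1.9]
grip_width: 25.7
time: 18.67
tool_pos: [547.5, -138.3, 218.1]
tcp_rot: [2.757, 1.568, 2.654]
contact_force: [0.8, 0.6, -1.4]
grip_width: 26.0
time: 19.25
tool_pos: [548.5, -240.5, 198.7]
tcp_rot: [2.431, 1.568, 2.329]
contact_force: [-0.5, 1.3, -1.8]
grip_width: 26.0
t 19.25 pos [ 548.49 -240.52  198.75] h 84.10867207633622 xdir [-0.  0. -1.] F [-0.5   1.32 -1.81] M [0.02 0.09 0.  ] w 25.977910580863515 q [-0.54  0.5   1.35  0.    1.29 -2.01]
shift cm [ 3.01 -0.13  0.02]
```

View pics/k10.png

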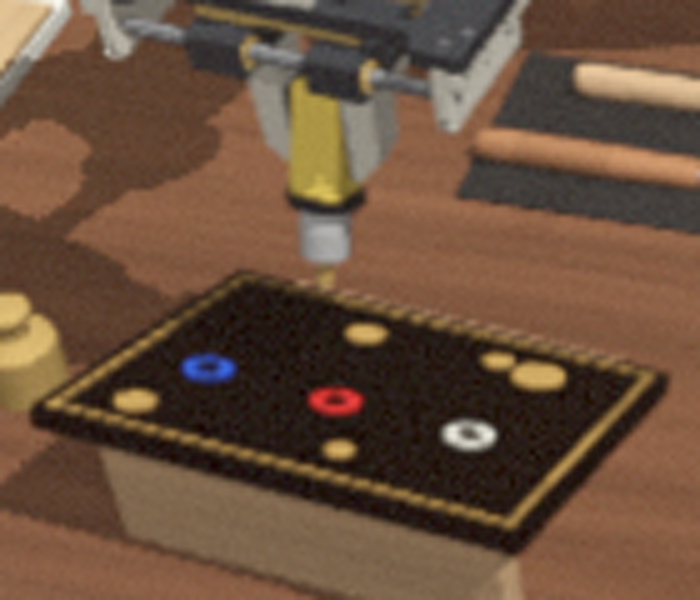

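```bash
python3 - <<'E'
from h import *
np.set_printoptions(precision=2,suppress=True)
tip=np.array([575.3,-243.3,143.7]);print('model px',proj('scene',[tip]))
im=np.load('s10.npz')['im'];d=np.load('s10.npz')['d']
save(cv2.resize(im[135:180,175:215],None,fx=13,fy=13,interpolation=cv2.INTER_CUBIC),'z10.png')
print('tip measured at z=143.7',atz('scene',(194.2,166.9),143.7))
print(proj('scene',[[588.9,-246.1,76]]))
E
```

```text
model px [[195.95 166.55]]
tip measured at z=143.7 [ 577.46 -247.    143.7 ]
[[196.9  189.84]]
```

View pics/z10.png

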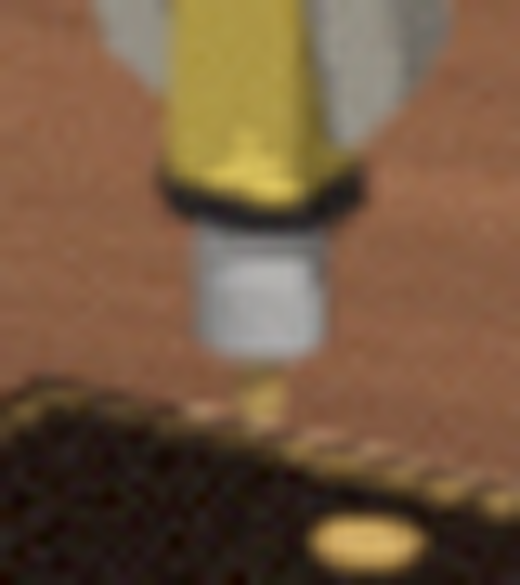

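```bash
python3 -m handwheel '[[[1.1,0.05,0.1,0],[1.1,0.05,0.1,0],[1.1,0.04,0.1,0],[1.1,0,0.1,0],[0.9,0,0.1,0],[0,0,0,0],[0,0,0,0],[0,0,0,0]]]'
python3 - <<'E'
from st import *
o,T=go()
im,d=bot.capture('scene');np.savez('s11.npz',im=im,d=d)
save(cv2.resize(im[150:200,170:220],None,fx=12,fy=12,interpolation=cv2.INTER_CUBIC),'z11.png')
n=np.array([-.3402,.0352,.9397]);tip=o['tool_pos']+[0,0,19]-78.8*n;print('model tip',tip,proj('scene',[tip]))
E
```

```text
time: 19.97
tool_pos: [554.2, -240.7, 146.9]
tcp_rot: [-0.319, 1.57, -0.422]
contact_force: [0.2, 0.3, -1.5]
grip_width: 25.7
t 19.97 pos [ 554.19 -240.66  146.94] h 84.11250419203672 xdir [ 0. -0. -1.] F [ 0.22  0.3  -1.55] M [ 0.01 -0.   -0.01] w 25.650504862475596 q [-0.54  0.55  1.41  0.    1.18 -2.  ]
model tip [ 581.   -243.43   91.89] [[198.11 183.38]]
```

View pics/z11.png

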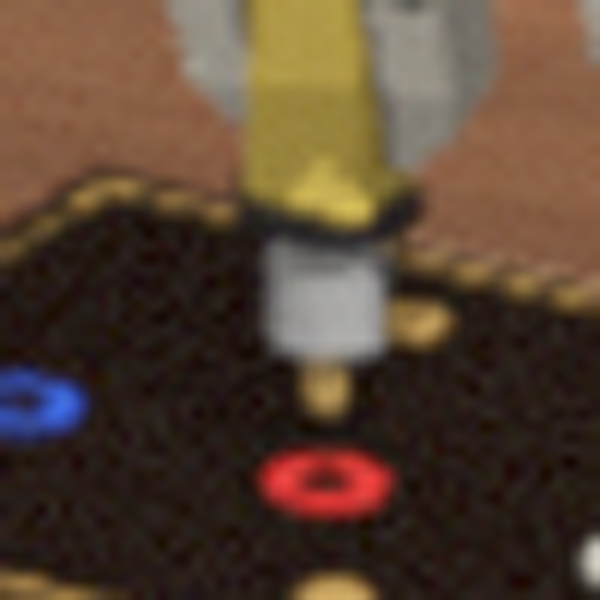

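```bash
python3 -m handwheel '[[[0.4,0,0.1,0],[0.4,0,0.1,0],[0.33,0,0.08,0],[0,0,0,0],[0,0,0,0],[0,0,0,0]]]'
python3 - <<'E'
from st import *
o,T=go()
im,d=bot.capture('scene');np.savez('s12.npz',im=im,d=d)
save(cv2.resize(im[150:200,170:220],None,fx=12,fy=12,interpolation=cv2.INTER_CUBIC),'z12.png')
n=np.array([-.3402,.0352,.9397]);tip=o['tool_pos']+[0,0,19]-78.8*n;print('model tip',tip,proj('scene',[tip]))
E
```

```text
time: 20.52
tool_pos: [556.8, -240.8, 135.4]
tcp_rot: [0.746, 1.571, 0.643]
contact_force: [-0.2, -0.3, -2.2]
grip_width: 25.9
t 20.52 pos [ 556.77 -240.81  135.41] h 84.10946913662016 xdir [ 0.  0. -1.] F [-0.16 -0.29 -2.22] M [ 0.01  0.02 -0.  ] w 25.859190595276342 q [-0.53  0.57  1.42  0.    1.16 -2.  ]
model tip [ 583.58 -243.59   80.36] [[198.34 187.33]]
```

View pics/z12.png

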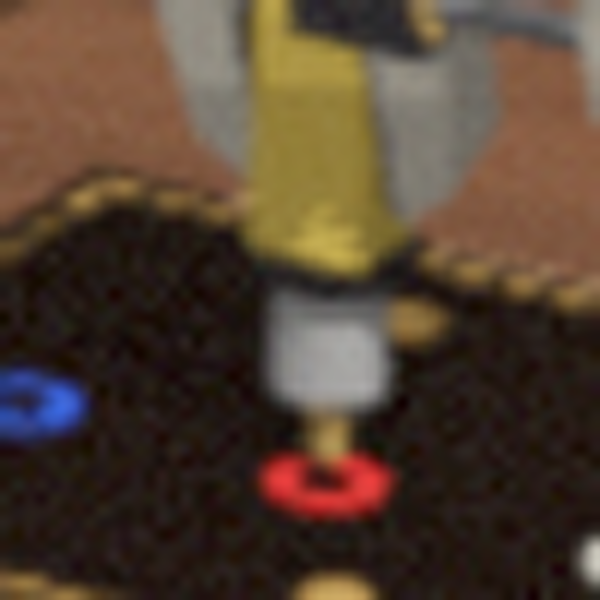

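```bash
cat > ff.py <<'E'
from st import *
n=np.array([-.3402,.0352,.9397]);L=[]
for _ in range(4):
    im,d=bot.capture('scene');o=bot.get_obs();L.append(o['contact_force'])
L=np.array(L);tip=o['tool_pos']+[0,0,19]-78.8*n
print('t',o['time'],'F',L.mean(0),'Fn',(L@n).mean(),(L@n).std(),'pos',o['tool_pos'],'model tip',tip)
E
python3 ff.py
python3 -m handwheel '[[[0.2,0,0.07,0],[0.15,0,0.05,0],[0.15,0,0.05,0],[0,0,0,0],[0,0,0,0]]]'
python3 ff.py
```

```text
t 20.7667 F [-0.04  0.3  -1.31] Fn -1.2112020475687384 0.26932806257895126 pos [ 556.79 -240.84  135.57] model tip [ 583.6  -243.61   80.52]
time: 21.18
tool_pos: [558.4, -241.0, 130.4]
tcp_rot: [2.413, 1.571, 2.31]
contact_force: [-0.3, 0.0, -0.9]
grip_width: 25.6
t 21.3833 F [-0.77  0.06 -0.5 ] Fn -0.20892579969093722 0.30565249088383095 pos [ 558.34 -240.95  130.46] model tip [ 585.15 -243.72   75.41]
```

```bash
python3 -m handwheel '[[[0.1,0,0.035,0],[0.1,0,0.035,0],[0,0,0,0],[0,0,0,0]]]'
cat >> ff.py <<'E'
save(cv2.resize(im[150:200,170:220],None,fx=12,fy=12,interpolation=cv2.INTER_CUBIC),'z_%d.png'%(o['time']*100));print('z_%d.png'%(o['time']*100))
E
python3 ff.py; cp pics/$(ls -t pics|head -1) pics/cur.png
```

```text
time: 21.72
tool_pos: [559.1, -241.1, 128.4]
tcp_rot: [0.605, 1.571, 0.503]
contact_force: [-1.0, 0.2, -0.2]
grip_width: 25.9
t 21.9167 F [-0.41  0.03  0.49] Fn 0.6044960255780841 0.5033886586063946 pos [ 559.12 -241.04  128.42] model tip [ 585.92 -243.81   73.37]
z_2191.png
```

View pics/cur.png

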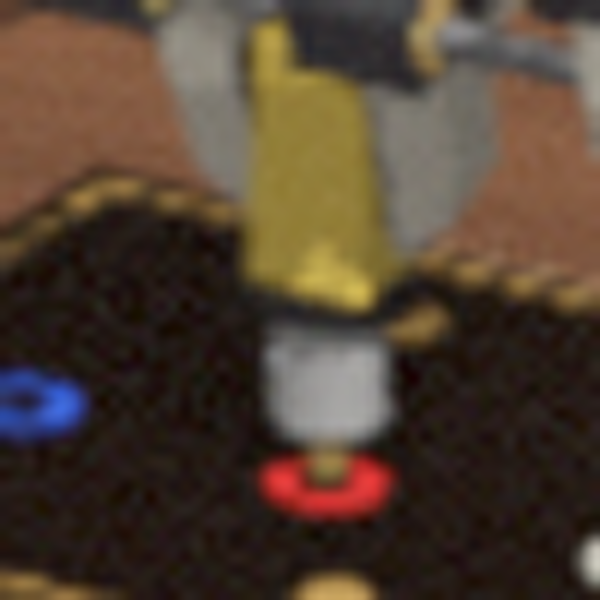

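```bash
python3 -m handwheel '[[[0.1,0,0.035,0],[0.06,0,0.02,0],[0,0,0,0],[0,0,0,0],[0,0,0,0],[0,0,0,0]]]'
python3 ff.py; cp pics/$(ls -t pics|grep z_|head -1) pics/cur2.png
```

```text
time: 22.42
tool_pos: [559.7, -241.1, 126.9]
tcp_rot: [0.55, 1.571, 0.448]
contact_force: [-1.5, 0.2, 0.6]
grip_width: 26.0
t 22.6167 F [-0.81  0.23  0.73] Fn 0.9676193059260014 0.26212114940780995 pos [ 559.69 -241.1   126.84] model tip [ 586.5  -243.87   71.79]
z_2261.png
```

View pics/cur2.png

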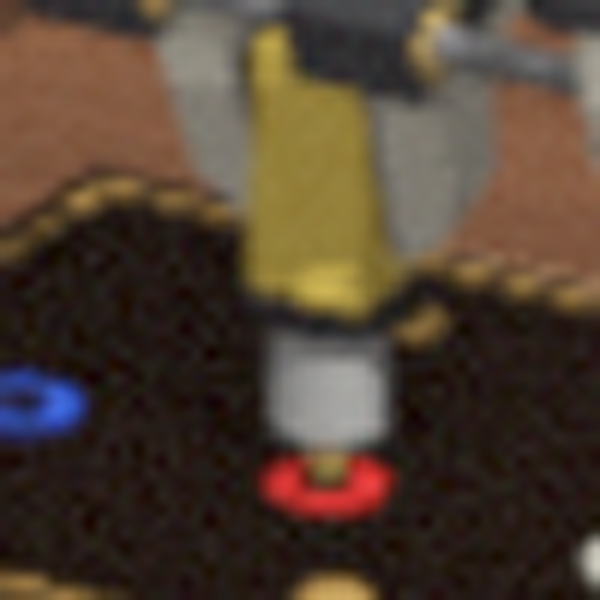

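```bash
python3 - <<'E'
from ov import *
im,d=bot.capture('scene');np.savez('s13.npz',im=im)
k=9;rect=(176,150,42,50);h=np.radians(84.1);ring=np.array([588.9,-246.1,76.])
out=[]
for th in (14,20,26):
    t=np.radians(th);zt=np.array([np.sin(h),-np.cos(h),0]);n=np.cos(t)*np.array([0,0,1])-np.sin(t)*zt
    G=ring+n*(78.8-4)
    out.append(draw(im,'scene',rect,k,G,h,t,78.8,(255,0,255))[:,60:320])
save(np.hstack(out),'q.png')
im,d=bot.capture('top')
save(im,'top_end.png')
E
```

```text
(no output)
```

View pics/q.png

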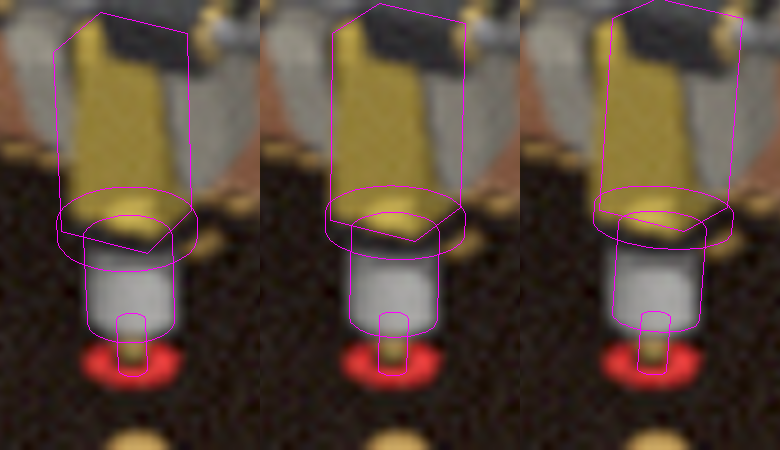

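View pics/top_end.png

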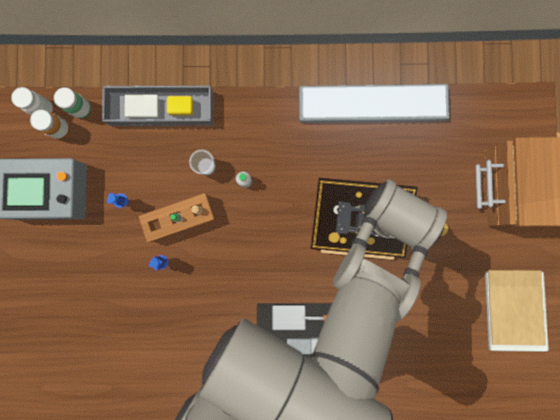

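```bash
python3 -c "
from st import *
go(); print(bot.close_job())"
```

```text
t 22.72 pos [ 559.67 -241.11  126.82] h 84.10926804689193 xdir [ 0.  0. -1.] F [-0.73 -0.04  0.79] M [ 0.09  0.11 -0.01] w 26.1522535439085 q [-0.53  0.58  1.42  0.    1.14 -2.  ]
the job is handed in; nothing more can be done
None
```

I took the yellow probe out of the block and handed the job in at 22.7 s, with the gripper still holding its nose pressed into the red ring.

**How the tilt was done:** The moves cannot tilt the tool. I swivelled the probe in the jaws by pushing it sideways against the wall of its own compartment, at about 7–8 N. The first push gave only about 14°, so I went back and pushed a second time. Then I turned the tool so the lean matched the panel and went down along the panel's normal.

**Last checks:**
- **Position:** In the scene picture the nose tip sits at the ring's centre, about column 197, row 190.
- **Angle:** The side-view fits gave 17–22°, with the best ones at about 19.5° against the 20° needed. The 20° outline also matched the final picture best. I judge it good to about 2°.
- **Press:** The force rose by about 2.2 N along the normal, roughly 3.5–4.5 mm of the nose's 10 mm travel.
- **Grip:** The fingers read 26 mm, the width of the probe's grip.
- **Other things:** In the last top picture the vial, dauber, bottle, glass and blue look-alikes look unmoved. The weight is mostly hidden behind the arm there. I never went near it.

**What disagreed:** The scene camera and the robot's own readings differed by a few mm. I therefore set the final position by the picture rather than by coordinates.

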